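# Clamp a membrane test cell shut with its toggle latch

### The arm

A 7-joint arm with a two-finger parallel gripper is mounted at the origin on the work surface. World frame = base frame: x ahead of the robot, y to its left, z up, the work surface at z = 0. Lengths are in m, angles in rad, forces in N, time in s.
With the tool pointing down it reaches from about 0.425 to 0.825 m from the base axis. Payload 3.6 kg.
Tool frame: the origin (TCP) lies where the fingers leave the gripper's body, on its centre line; the fingertips stand 73 mm ahead of it and the grasp point (between the pads) lies 54 mm ahead of it; z points along the fingers, y is the direction in which the jaws open and shut (so a half turn about z gives the same grasp; the last joint's range is limited). The gripper opens to 85 mm and grips with 20 to 120 N. Pads are 22 mm wide; open, the fingers measure 114 mm over their backs; the gripper's body (76 mm by 85 mm) begins 54 mm behind the grasp point. The pads swing forward as they close: fully open they stand 13 mm farther back than shut.
Start: joints at [1.246, 0.615, -0.013, 1.423, 0.008, 1.103, -0.04], TCP at [0.191, -0.621, 0.304] pointing down, gripper open.
Joint ranges: [-3.12, 3.12], [-0.3, 2.06], [-1.34, 1.32], [0.26, 2.42], [-1.36, 4.5], [0.01, 1.98], [-2.84, 2.84]. Speed limits (rad/s): [2.79, 2.79, 3.14, 3.14, 3.14, 3.14, 3.14].

### API

Orientations are given as [roll, pitch, yaw] about the fixed x, y, z axes, in that order (R = Rz(yaw) Ry(pitch) Rx(roll)).
In Python, from bench import robot gives the robot as it stands.
- The arm moves only by the shell command python3 -m handwheel 'ROWS' [FORCE]. ROWS is JSON, a list of rows, each an object with "xyz": the shift along the tool's x, y, z normalised to -1 to 1, where 1 is 0.04 m, a list of three; "rotation": the turn, a rotation vector about the tool's x, y, z normalised to -1 to 1, where 1 is 0.08 rad, a list of three; "gripper": the gripper's target within -1 to 1 (shut at 1, half-way at 0, fully open at -1). In form: [{"xyz": [dx, dy, dz], "rotation": [ax, ay, az], "gripper": gripper}, ...]. A call has 1 to 12 rows; each row shifts and turns the commanded pose from where the row before left it, along the tool's axes as they then stand; what a row does not reach is not made up. A row lasts 1/12 s, in which the tool goes at most 41.7 mm and 7.16 degrees, less where a joint would pass 70% of its speed; a pose out of reach is approached as far as the arm can. A call with a number of a shift or a turn outside -1 to 1 is refused whole. A call with a gripper value outside its range is refused whole. The fingers move at their own pace and stop on an object; FORCE is the grip in N (left out, the last holds). Time passes only in rows, so rows that do not move let the fingers close. It gives the time, the measured TCP pose, the force and the opening at its end, in the units of the state.
- robot.observe(): the state, without advancing time (a new reading comes with each control period).
- robot.snapshot(name): name is "side" or "top"; returns the picture (384x512x3 uint8, blue, green, red); there is no depth.
- robot.camera_params(name): a dict with "fx", "fy", "cx", "cy" (pixels), "origin" and "attitude" of the camera in the world. Camera axes: x right, y down, z forward; pixel columns grow to the right and rows downward; lengths in m; the calibration is good to about 2 mm. A picture is of the moment at which its call begins. camera_params takes no time and is no camera call.
- robot.finish_job(): hands the job in, once; it reports no verdict.
The state is a dict: "t": time; "joint_pos": joint angles; "dq": joint speeds; "effort": joint torques, N m; "eef_pos": TCP position; "tcp_rot": TCP orientation; "force": force on the tool from outside, world axes, zero at the start; "torque": the same for the moment, N m; "opening": finger opening in m.
Only numpy, scipy, OpenCV 4.12 (cv2) and the standard library are available. Lean on these libraries where they do the work, as an engineer would, in place of code of your own. Each camera call takes 0.05 s, during which the arm holds its last target.

### The job

Close the membrane cell on the steel bench: slide its moving half along the rods until it just meets the seal, bring the latch's wire bail over the keeper and draw it snug under the keeper's lip, then press the lever down past centre until it lies fully home and stays there. Work gently and by feel: do not squash the seal by hand, ram the bail onto the keeper or force the lever, and leave the other things on the bench where they are.

Things in the scene. Friction and masses are not known exactly. Their poses are not given: they have to be found in the camera images.
- cell: Membrane test cell, bolted down: two aluminium discs, 84 mm across, level axis 62 mm up, on a 110 x 216 x 12 mm base with two rods. Origin at bench level under the fixed half's sealing face; x across (along the pins and the bail's bar), y along the rods from the fixed half (latch on top) to the sliding half (keeper on top), z up. The lever folds down towards -y. Rod end block at y 115 to 129 mm, 46 mm high.
- half (a joint): Gap between the metal faces of the two halves in m; it starts open. The seal, a rubber ring round the membrane in the fixed half's face, stands 1.5 to 6.5 mm proud, differently each time with the thickness of the membrane fitted, so the gap at which it is met has to be felt. The half slides with about 8 N of friction; the seal takes about 25 N per mm. With the latch closed the gap is 0.4 to 2.5 mm.
- half_back (a point): Point on the flat back of the sliding half (facing +y, 52 mm behind its sealing face), on the 24 mm wide block under the keeper, 112 mm above the bench; it can be pushed on from 95 to 128 mm height. A gas port, 18 mm across, sticks out 20 mm at 62 mm height.
- keeper_seat (a point): Bar centre when seated in the keeper, a 24 mm wide hook on the sliding half, open to the cell's +y (axes as the cell's). Upright face 3 mm to the -y side of this point. Lip reaches to 1.5 mm on its +y side, underside 5 mm and top 9 mm above it. Floor 3 mm below it, running 18 mm to +y, flush with the half's back. The bar goes down to the floor beyond the lip (+y), then is drawn in -y under it.
- bail_bar (a point): Middle of the bail's cross bar. The bail is a U of round steel wire, 6 mm thick; its legs are 44 mm apart (centres) and 80 mm long from the lever's crank pin to the bar. It starts tipped up, upright or leaning back over the lever.
- bail (a joint): Angle of the bail to the lever, rad; (bail - lever) is the bail's elevation above the cell's +y: 0 level, 1.57 upright. The pivot is stiff (0.023 N m): the bail stays where put relative to the lever and turns with it, so turning the lever before the bar is under the lip lifts the bar off.
- lever (a joint): Lever angle, rad: 0 = home, level, just past centre, on its stop; grows as it is raised, to 1.7; starts about upright. Friction 0.04 N m: it stays where left, but follows when the bail is tipped or drawn. With the bar drawn snug it reads 0.65 to 1.1; from there it resists with up to about 12 N at the grip, tends to spring open before centre (about 0.12) and to snap home after it.
- lever_pin (a point): Axis of the lever's pin, along the cell's x, at y = -28 mm, z = 132 mm in the cell's frame. The crank pin that carries the bail is 18 mm from it, in the direction (3.28 rad - lever) counted from the cell's +y upwards.
- lever_pad (a point): Point on the pressing face of the lever's black grip; that face looks up when the lever is home. With the lever home the point is 56 mm to the -y side of the lever pin and 14.5 mm above it. The grip is 30 mm wide, 9 mm thick and runs from 36 to 70 mm from the pin.
- spare_disc: Bystander: a loose aluminium cell disc, 84 mm diameter, 24 mm high, lying flat; origin under its centre.
- wrench: Bystander: a steel adjustable wrench, 215 mm long, 12 mm high, lying flat; origin under its shank, 12 mm from its middle, x along it to the jaws.
- beaker: Bystander: a small clear plastic beaker, 60 mm diameter, 65 mm high; origin under its centre.
- dish: Bystander: a flat round dish with a blue lid, 92 mm diameter, 16 mm high; origin under its centre.

How it is judged:
By the outcome, as a careful person would: the job done as asked, in the order asked, and still so for the second after the job is handed in, with the robot touching nothing.
It also fails if it takes over 70 s, if anything falls off the work surface, if the arm or the gripper's body presses on something with over 40 N, if the wrist force passes 120 N, or if a joint passes its speed limit or range.

## Working session

There is one attempt and no reset: what is moved stays moved. The work goes in short steps, Python scripts to look and compute and a shell command to move; the robot and the scene stay as the last step left them, time stands still between calls to the robot, and variables do not carry over. Pictures are saved under pics/ and viewed, and the job is handed in when it is done.

```bash
ls; mkdir -p pics; python3 - <<'E'
from bench import robot
import cv2
s=robot.observe()
print(s)
for n in("side","top"):
    im=robot.snapshot(n); cv2.imwrite(f"pics/{n}0.png",im)
    print(n,robot.camera_params(n))
E
```

```text
pics
{'t': 0.0, 'joint_pos': array([ 1.24548951,  0.61593546, -0.01263359,  1.4249217 ,  0.00806116,
        1.10340461, -0.04038191]), 'dq': array([-0.0002593 , -0.00099685,  0.00138506,  0.00090445,  0.00045821,
        0.00011947,  0.00073085]), 'effort': array([ 3.50902619e-04, -4.69211340e+01,  2.59340443e-01, -1.71033597e+01,
        9.94217960e-03,  9.70480847e-03,  3.05202570e-05]), 'eef_pos': array([ 0.19120125, -0.62062776,  0.30271975]), 'tcp_rot': array([-3.13897232e+00, -5.77382190e-06,  2.98888106e-01]), 'force': array([ 0.51901483, -0.4035561 ,  0.44951946]), 'torque': array([ 0.01178178,  0.06281589, -0.04784339]), 'opening': 0.08549840846433931}
side {'fx': 402.8889706339964, 'fy': 402.8889706339964, 'cx': 257.97093103988817, 'cy': 187.92238830197226, 'origin': array([0.21060095, 0.49664314, 0.81591458]), 'attitude': array([-2.45313414,  0.00458572, -2.40225482])}
top {'fx': 378.9671108591764, 'fy': 378.9671108591764, 'cx': 257.01583973228605, 'cy': 195.23842759357908, 'origin': array([0.51002205, 0.03946647, 0.88437755]), 'attitude': array([-3.0559381 ,  0.01112568, -1.58526167])}
```

View pics/side0.png

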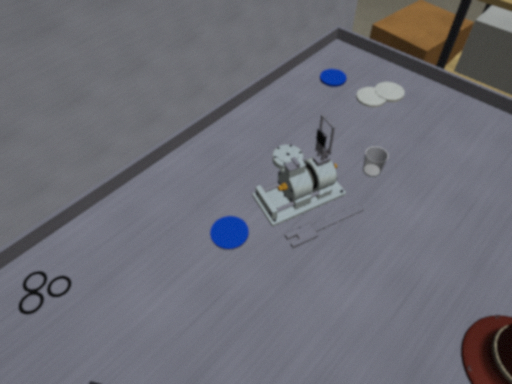

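View pics/top0.png

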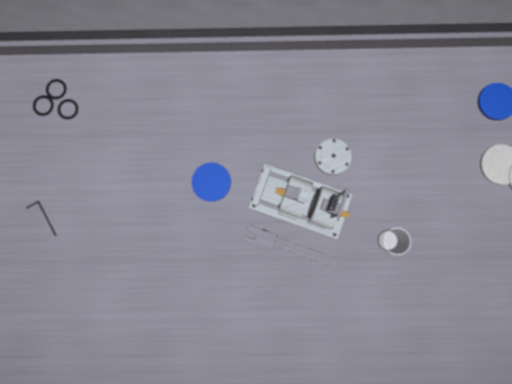

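The top view shows the cell at about (300,200), the wrench below it, the dish at (211,182), the spare disc at (333,156) and the beaker at (397,241). I'll zoom in on the cell.

```bash
cat > h.py <<'E'
import numpy as np, cv2
from scipy.spatial.transform import Rotation as R
from bench import robot
def cam(n):
    p=robot.camera_params(n); return p,R.from_euler('xyz',p['attitude']).as_matrix(),np.array(p['origin'])
def ray(n,u,v):
    p,A,o=cam(n); d=A@np.array([(u-p['cx'])/p['fx'],(v-p['cy'])/p['fy'],1]); return o,d/np.linalg.norm(d)
def plane(n,u,v,z):
    o,d=ray(n,u,v); return o+d*(z-o[2])/d[2]
def proj(n,P):
    p,A,o=cam(n); c=(np.atleast_2d(P)-o)@A; return np.c_[c[:,0]/c[:,2]*p['fx']+p['cx'],c[:,1]/c[:,2]*p['fy']+p['cy']]
def tri(a,b):
    o1,d1=ray(*a);o2,d2=ray(*b); t=np.linalg.lstsq(np.c_[d1,-d2],o2-o1,rcond=None)[0]
    p,q=o1+d1*t[0],o2+d2*t[1]; return (p+q)/2,np.linalg.norm(p-q)
def crop(im,x,y,w,h,s,f):
    cv2.imwrite(f,cv2.resize(im[y:y+h,x:x+w],None,fx=s,fy=s,interpolation=cv2.INTER_CUBIC))
E
python3 - <<'E'
from h import *
t=cv2.imread('pics/top0.png');s=cv2.imread('pics/side0.png')
crop(t,240,150,120,95,6,'pics/t0c.png');crop(s,245,110,110,115,5,'pics/s0c.png')
for uv in [(0,0),(511,0),(300,200)]: print(plane('top',*uv,0))
E
```

```text
[ 1.07992504e+00  6.76093737e-01 -1.11022302e-16]
[ 1.05304289 -0.57627878  0.        ]
[ 0.57338175 -0.05207592  0.        ]
```

View pics/t0c.png

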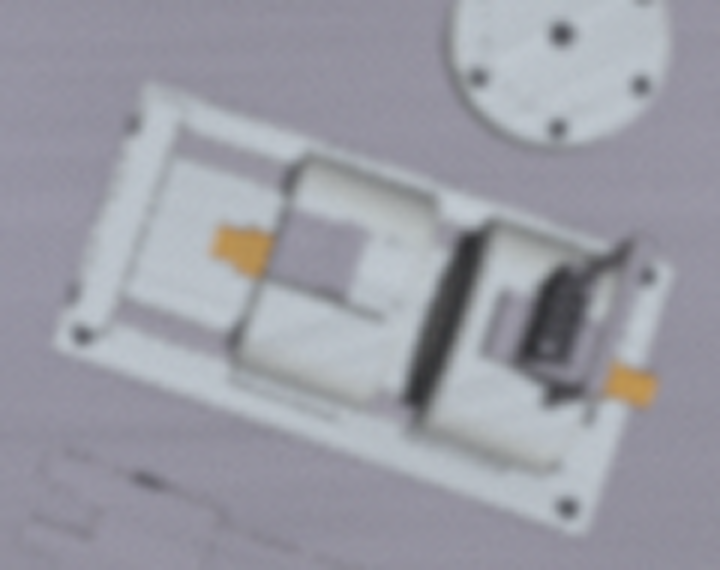

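View pics/s0c.png

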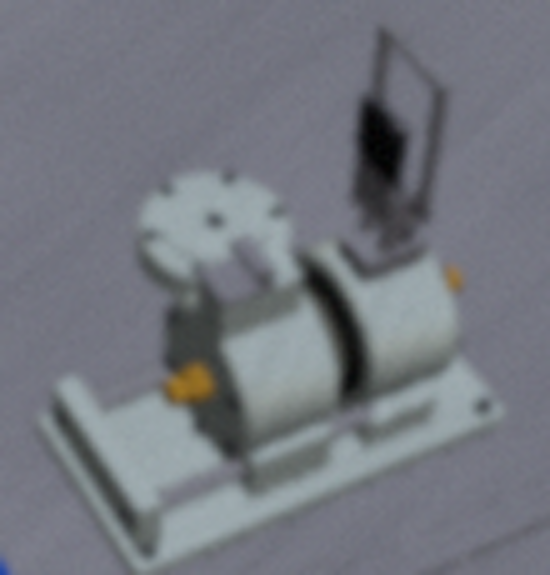

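```bash
python3 - <<'E'
from h import *
c=np.array([(145,85),(670,265),(583,533),(58,345)])/6+[240,150]
P=np.array([plane('top',*q,.012) for q in c]);print(P)
for i in range(4):print(np.linalg.norm(P[i]-P[(i+1)%4]))
e=P[0]-P[1]+P[3]-P[2];e/=np.linalg.norm(e);print('cell y dir',e,'yaw',np.arctan2(-e[0],e[1]));ctr=P.mean(0);print(ctr)
# mask based
im=cv2.imread('pics/top0.png');hsv=cv2.cvtColor(im,cv2.COLOR_BGR2HSV)
m=cv2.inRange(hsv,(10,120,100),(30,255,255));n,l,st,ce=cv2.connectedComponentsWithStats(m)
print(st[1:],ce[1:])
s=cv2.imread('pics/side0.png');hs=cv2.cvtColor(s,cv2.COLOR_BGR2HSV)
m=cv2.inRange(hs,(10,120,100),(30,255,255));m[:110]=0;n,l,st2,ce2=cv2.connectedComponentsWithStats(m)
print(st2[1:],ce2[1:])
# colour samples
for q in [(200,150),(150,200),(30,30)]: print(im[150+q[1]//6,240+q[0]//6])
E
```

```text
[[ 0.65735561  0.03040321  0.012     ]
 [ 0.58418058 -0.17008028  0.012     ]
 [ 0.48237608 -0.13341414  0.012     ]
 [ 0.5569666   0.06543501  0.012     ]]
0.21342027692397916
0.10820611004866801
0.2123787405647684
0.10632581506410767
cell y dir [0.34703466 0.93785231 0.        ] yaw -0.3544074018673224
[ 0.57021972 -0.05191405  0.012     ]
[[277 189   8   6  33]
 [342 212   6   5  20]] [[280.39393939 191.        ]
 [344.6        213.85      ]]
[[335 165   2   2   3]
 [278 183  10   7  51]] [[335.33333333 165.66666667]
 [282.78431373 186.31372549]]
[158 147 149]
[181 178 171]
[161 148 150]
```

```bash
python3 - <<'E'
from h import *
e=np.array([0.347,0.938]);e/=np.linalg.norm(e);ex=np.array([e[1],-e[0]])
ctr=np.array([.5702,-.0519])
def W(x,y,z,off): 
    p=ctr+ex*x+e*(y-off);return [p[0],p[1],z]
# axis check from ports
for u,v in[(280.4,191),(344.6,213.85)]:
    p=plane('top',u,v,.068)[:2]-ctr; print('port x,y rel centre',p@ex,p@e)
p,g=tri(('top',280.4,191),('side',282.8,186.3));print(p,g,(p[:2]-ctr)@e)
# crop points at heights, y rel centre, x
for nm,u,v,z in [('block outer',110,215,.046),('block inner',150,220,.046),('fixed face top',440,320,.104),('slide face',415,300,.104),('slide back',255,270,.104),('keeper back',275,245,.12),('fixed back',605,330,.104)]:
    p=plane('top',u/6+240,v/6+150,z)[:2]-ctr;print(nm,(p@ex*1e3).round(1),(p@e*1e3).round(1))
E
```

```text
port x,y rel centre 0.00041479637642361997 0.052108456955892384
port x,y rel centre -0.0003601538806803743 -0.09404386151363732
[ 0.58935033 -0.00335102  0.06257359] 0.00038064163080434146 0.05217750404793757
block outer -2.6 101.8
block inner 0.6 87.2
fixed face top -5.1 -19.7
slide face -1.4 -9.4
slide back -9.9 45.9
keeper back -1.3 42.7
fixed back 10.5 -74.0
```

```bash
cat >> h.py <<'E'
E_=np.array([0.347,0.938]);E_/=np.linalg.norm(E_);EX=np.array([E_[1],-E_[0]])
CTR=np.array([.5702,-.0519]);OFF=.0273
ORG=CTR-E_*OFF
def W(x,y,z):
    p=ORG+EX*x+E_*y;return [p[0],p[1],z]
def C(P):
    d=np.array(P[:2])-ORG;return np.array([d@EX,d@E_,P[2]])
E
python3 - <<'E'
from h import *
for n,(x0,y0,s) in dict(top=(240,150,6),side=(245,110,5)).items():
    im=cv2.imread(f'pics/{n[0]}0c.png')
    def L(pts,c):
        q=((proj(n,[W(*p) for p in pts])-[x0,y0]+.5)*s).astype(int)
        cv2.polylines(im,[q.reshape(-1,1,2)],False,c,1)
    r=.042;a=np.linspace(0,2*np.pi,60)
    g=.019
    for y,c in((0,(0,0,255)),(g,(0,255,0)),(g+.052,(0,255,0))):
        L([(r*np.cos(t),y,.062+r*np.sin(t)) for t in a],c)
    for y in(.115,.129): L([(-.03,y,.046),(.03,y,.046)],(255,0,0))
    L([(-.012,g+.052,.112),(.012,g+.052,.112)],(255,0,255))
    L([(-.02,-.028,.132),(.02,-.028,.132)],(0,255,255))
    L([(-.055,-.081,.012),(.055,-.081,.012),(.055,.135,.012),(-.055,.135,.012),(-.055,-.081,.012)],(255,0,0))
    cv2.imwrite(f'pics/{n}_ov.png',im)
E
```

```text
(no output)
```

View pics/top_ov.png

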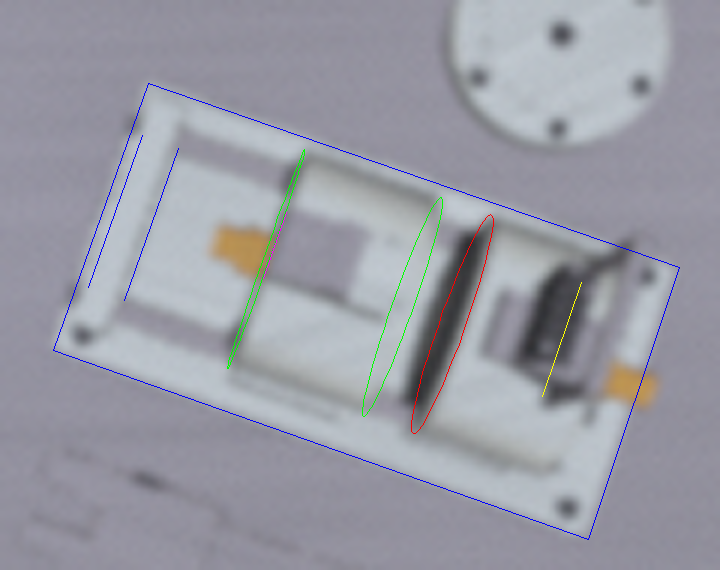

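View pics/side_ov.png

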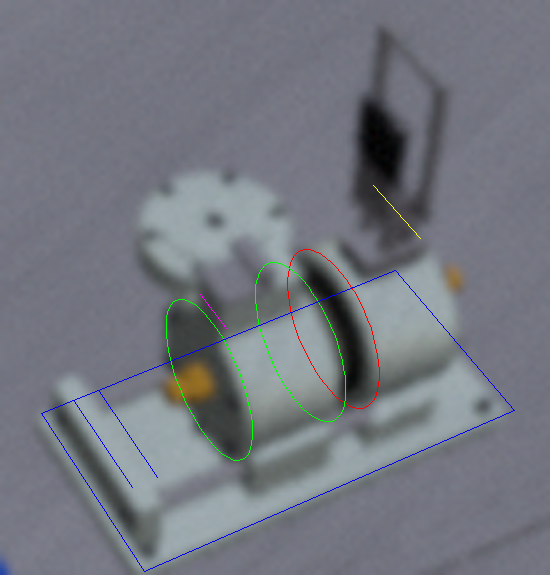

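```bash
python3 - <<'E'
from h import *
t=cv2.imread('pics/top0.png');s=cv2.imread('pics/side0.png')
crop(t,248,160,62,50,12,'pics/t0d.png');crop(s,300,112,50,50,12,'pics/s0d.png')
crop(t,300,180,55,50,12,'pics/t0e.png')
E
```

```text
(no output)
```

View pics/t0d.png

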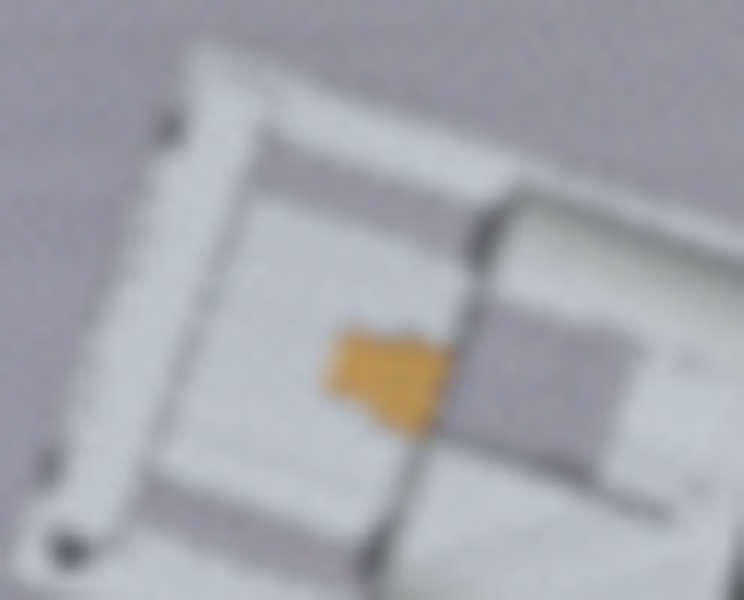

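View pics/s0d.png

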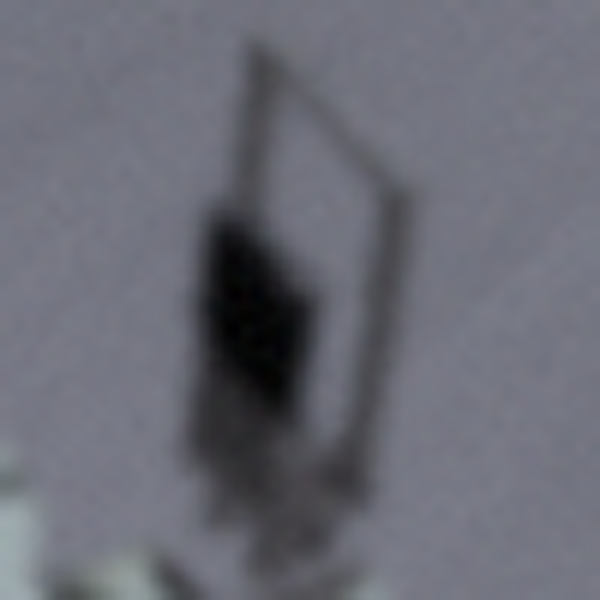

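View pics/t0e.png

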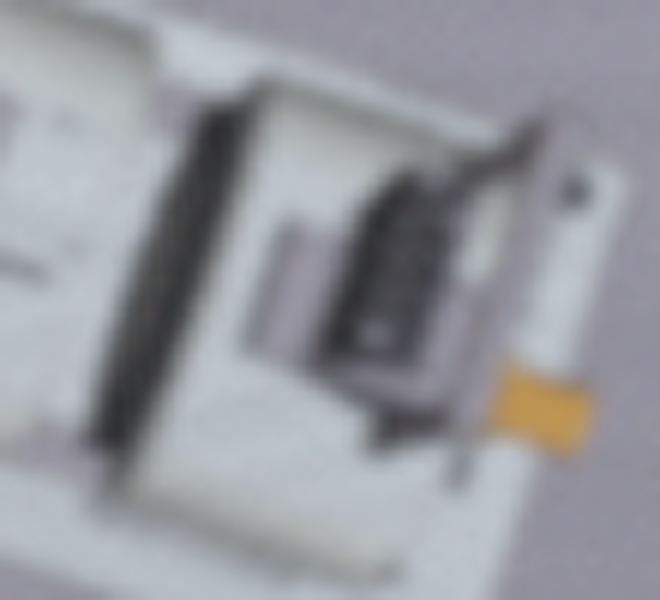

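```bash
python3 - <<'E'
from h import *
def m(n,u,v,x0,y0,z):
    return (C(plane(n,u/12+x0-.5+.04,v/12+y0-.5+.04,z))*1e3).round(1)
for nm,u,v,z in[('blk outer',130,290,.046),('blk inner',205,320,.046),('back@keep',450,380,.125),('back disc top',430,450,.09),('back disc lim',482,255,.062),('lim',375,560,.062)]: print(nm,m('top',u,v,248,160,z))
for nm,u,v,z in[('fixed face',245,120,.085),('fixed face',190,290,.104),('fixed face',125,475,.08),('slide face',155,270,.104)]: print(nm,m('top',u,v,300,180,z))
f=lambda u,v,x0,y0:(u/12+x0-.46,v/12+y0-.46)
for a,b in[((548,130),(257,45)),((460,470),(403,190))]:
    p,g=tri(('top',*f(*a,300,180)),('side',*f(*b,300,112)));print('bar end',(C(p)*1e3).round(1),g)
E
```

```text
blk outer [  1.9 130.6  46. ]
blk inner [  1.3 115.7  46. ]
back@keep [ -3.1  71.4 125. ]
back disc top [-11.9  69.7  90. ]
back disc lim [27.5 71.6 62. ]
lim [-31.4  71.7  62. ]
fixed face [29.3  1.8 85. ]
fixed face [ -4.4   3.4 104. ]
fixed face [-36.6   1.   80. ]
slide face [ -3.1  10.2 104. ]
bar end [ 22.  -22.5 229.2] 0.002717266329919131
bar end [-27.6 -23.4 232.9] 0.007478635360057955
```

```bash
sed -i 's/OFF=.0273/OFF=.0263/' h.py
cat >> h.py <<'E'
def st(tgt=None):
    s=robot.observe(); T=R.from_euler('xyz',s['tcp_rot']).as_matrix(); c=C(s['eef_pos'])
    f=s['force']; fc=np.array([f[:2]@EX,f[:2]@E_,f[2]])
    print('t%.2f cell tcp mm'%s['t'],(c*1e3).round(1),'tip z',(c[2]*1e3-73).round(1),'F cell',fc.round(1),'rot',s['tcp_rot'].round(3),'open',round(s['opening'],3))
    if tgt is not None:
        d=np.array(W(*tgt))-s['eef_pos'];print('to go, tool units',(T.T@d/.04).round(2))
    v=T.T@R.from_euler('z',1.2165).as_matrix()@np.diag([1,-1,-1]) if 0 else None
    Rt=R.from_euler('xyz',[np.pi,0,np.arctan2(E_[1],E_[0])]).as_matrix()
    print('rot to go units',(R.from_matrix(T.T@Rt).as_rotvec()/.08).round(2))
E
python3 -m handwheel '[{"xyz":[0,0,-0.15],"rotation":[0,0,-1],"gripper":1},{"xyz":[0,0,-0.15],"rotation":[0,0,-1],"gripper":1},{"xyz":[0,0,-0.15],"rotation":[0,0,-1],"gripper":1},{"xyz":[0,0,-0.15],"rotation":[0,0,-1],"gripper":1},{"xyz":[0,0,-0.15],"rotation":[0,0,-1],"gripper":1},{"xyz":[0,0,-0.15],"rotation":[0,0,-1],"gripper":1},{"xyz":[0,0,-0.15],"rotation":[0,0,-1],"gripper":1},{"xyz":[0,0,-0.15],"rotation":[0,0,-1],"gripper":1},{"xyz":[0,0,-0.15],"rotation":[0,0,-1],"gripper":1},{"xyz":[0,0,-0.15],"rotation":[0,0,-1],"gripper":1},{"xyz":[0,0,0],"rotation":[0,0,-1],"gripper":1},{"xyz":[0,0,0],"rotation":[0,0,-0.5],"gripper":1}]' 60
python3 -c "
from h import *
st((0,.110,.36))"
```

```text
t: 1.1
eef_pos: [0.1912, -0.6211, 0.3638]
tcp_rot: [-3.141, -0.0, 1.222]
force: [0.0, -0.3, -0.7]
opening: 0.0002
t1.10 cell tcp mm [-158.  -639.1  363.8] tip z 290.8 F cell [ 0.1 -0.3 -0.7] rot [-3.141 -0.     1.222] open 0.0
to go, tool units [18.7   4.05  0.1 ]
rot to go units [-0.   -0.    0.07]
```

```bash
python3 -m handwheel '[{"xyz":[0.4,0.2,0],"rotation":[0,0,0],"gripper":1},{"xyz":[0.8,0.3,0],"rotation":[0,0,0],"gripper":1},{"xyz":[0.9,0.3,0],"rotation":[0,0,0],"gripper":1},{"xyz":[0.9,0.3,0],"rotation":[0,0,0],"gripper":1},{"xyz":[0.9,0.3,0],"rotation":[0,0,0],"gripper":1},{"xyz":[0.9,0.3,0],"rotation":[0,0,0],"gripper":1},{"xyz":[0.9,0.3,0],"rotation":[0,0,0],"gripper":1},{"xyz":[0.9,0.3,0],"rotation":[0,0,0],"gripper":1},{"xyz":[0.9,0.3,0],"rotation":[0,0,0],"gripper":1},{"xyz":[0.9,0.3,0],"rotation":[0,0,0],"gripper":1},{"xyz":[0.9,0.3,0],"rotation":[0,0,0],"gripper":1},{"xyz":[0.9,0.3,0],"rotation":[0,0,0],"gripper":1}]'
python3 -c "
from h import *
st((0,.110,.36))"
```

```text
t: 2.1
eef_pos: [0.464, -0.2848, 0.3636]
tcp_rot: [-3.141, -0.0, 1.219]
force: [-0.5, -0.3, -0.3]
opening: 0.0002
t2.10 cell tcp mm [ -18.8 -229.   363.6] tip z 290.6 F cell [-0.4 -0.5 -0.3] rot [-3.141 -0.     1.219] open 0.0
to go, tool units [8.47 0.49 0.09]
rot to go units [-0.01 -0.    0.03]
```

```bash
python3 -m handwheel '[{"xyz":[0.9,0.05,0],"rotation":[0,0,0],"gripper":1},{"xyz":[0.9,0.05,0],"rotation":[0,0,0],"gripper":1},{"xyz":[0.9,0.05,0],"rotation":[0,0,0],"gripper":1},{"xyz":[0.9,0.05,0],"rotation":[0,0,0],"gripper":1},{"xyz":[0.9,0.05,0],"rotation":[0,0,0],"gripper":1},{"xyz":[0.9,0.05,0],"rotation":[0,0,0],"gripper":1},{"xyz":[0.9,0.05,0],"rotation":[0,0,0],"gripper":1},{"xyz":[0.9,0.05,0],"rotation":[0,0,0],"gripper":1},{"xyz":[0.9,0.05,0],"rotation":[0,0,0],"gripper":1},{"xyz":[0.3,0.05,0],"rotation":[0,0,0],"gripper":1},{"xyz":[0,0,0],"rotation":[0,0,0],"gripper":1}]'
python3 -c "
from h import *
st((0,.100,.179))"
```

```text
t: 3.02
eef_pos: [0.5984, 0.0272, 0.3632]
tcp_rot: [-3.14, -0.003, 1.227]
force: [0.7, 0.9, 0.4]
opening: 0.0002
t3.02 cell tcp mm [ -1.  110.3 363.2] tip z 290.2 F cell [0.4 1.1 0.4] rot [-3.140e+00 -3.000e-03  1.227e+00] open 0.0
to go, tool units [-0.27  0.03  4.61]
rot to go units [-0.02 -0.04  0.13]
```

```bash
python3 -m handwheel '[{"xyz":[0,0,0.6],"rotation":[0,0,0.1],"gripper":1},{"xyz":[-0.1,0,0.8],"rotation":[0,0,0],"gripper":1},{"xyz":[-0.1,0,0.8],"rotation":[0,0,0],"gripper":1},{"xyz":[-0.05,0,0.8],"rotation":[0,0,0],"gripper":1},{"xyz":[0,0,0.8],"rotation":[0,0,0],"gripper":1},{"xyz":[0,0,0.6],"rotation":[0,0,0],"gripper":1},{"xyz":[0,0,0.2],"rotation":[0,0,0],"gripper":1},{"xyz":[0,0,0],"rotation":[0,0,0],"gripper":1},{"xyz":[0,0,0],"rotation":[0,0,0],"gripper":1}]'
python3 - <<'E'
from h import *
st((0,.100,.179))
for n in("side","top"):
    im=robot.snapshot(n); cv2.imwrite(f"pics/{n}1.png",im)
    crop(im,*((225,130,140,110) if n=="top" else (235,80,140,140)),4,f"pics/{n}1c.png")
E
```

```text
t: 3.77
eef_pos: [0.5949, 0.0117, 0.1806]
tcp_rot: [3.141, 0.0, 1.21]
force: [-0.0, -0.2, -0.3]
opening: 0.0
t3.77 cell tcp mm [  1.1  94.5 180.6] tip z 107.6 F cell [ 0.  -0.2 -0.3] rot [3.141 0.    1.21 ] open 0.0
to go, tool units [ 0.14 -0.03  0.04]
rot to go units [ 0.01  0.   -0.09]
```

View pics/side1c.png

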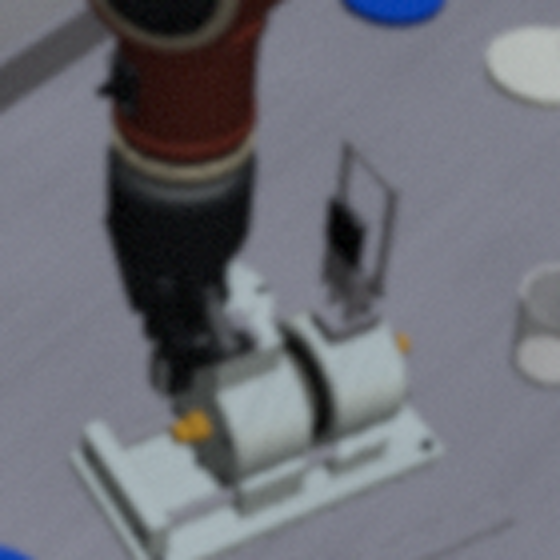

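View pics/top1c.png

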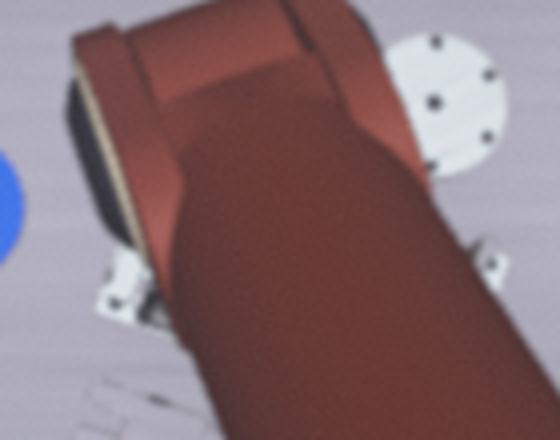

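```bash
python3 -m handwheel '[{"xyz":[-0.06,0,0],"rotation":[0,0,0],"gripper":1},{"xyz":[-0.06,0,0],"rotation":[0,0,0],"gripper":1},{"xyz":[-0.06,0,0],"rotation":[0,0,0],"gripper":1},{"xyz":[-0.05,0,0],"rotation":[0,0,0],"gripper":1},{"xyz":[-0.03,0,0],"rotation":[0,0,0],"gripper":1},{"xyz":[-0.03,0,0],"rotation":[0,0,0],"gripper":1},{"xyz":[-0.03,0,0],"rotation":[0,0,0],"gripper":1}]';python3 -c "
from h import *
st()"
```

```text
t: 4.45
eef_pos: [0.59, 0.0006, 0.18]
tcp_rot: [3.142, -0.0, 1.211]
force: [0.1, -0.2, -0.5]
opening: -0.0002
t4.45 cell tcp mm [  0.3  82.4 180. ] tip z 107.0 F cell [ 0.2 -0.1 -0.5] rot [ 3.142 -0.     1.211] open -0.0
rot to go units [ 0.   -0.   -0.07]
```

```bash
python3 -m handwheel '[{"xyz":[-0.03,0,0],"rotation":[0,0,0],"gripper":1},{"xyz":[-0.03,0,0],"rotation":[0,0,0],"gripper":1}]';python3 -c "
from h import *
st()"
```

```text
t: 4.62
eef_pos: [0.5895, -0.0005, 0.18]
tcp_rot: [3.141, -0.002, 1.211]
force: [1.8, 3.2, -1.1]
opening: -0.0001
t4.62 cell tcp mm [  0.2  81.2 180. ] tip z 107.0 F cell [ 0.6  3.6 -1.1] rot [ 3.141e+00 -2.000e-03  1.211e+00] open -0.0
rot to go units [ 0.   -0.03 -0.06]
```

```bash
python3 -m handwheel '[{"xyz":[-0.03,0,0],"rotation":[0,0,0],"gripper":1},{"xyz":[-0.03,0,0],"rotation":[0,0,0],"gripper":1},{"xyz":[-0.03,0,0],"rotation":[0,0,0],"gripper":1}]';python3 -c "
from h import *
st()"
```

```text
t: 4.87
eef_pos: [0.5892, -0.0009, 0.1801]
tcp_rot: [3.14, -0.008, 1.214]
force: [3.9, 7.3, -4.1]
opening: -0.0003
t4.87 cell tcp mm [1.000e-01 8.070e+01 1.801e+02] tip z 107.1 F cell [ 1.2  8.2 -4.1] rot [ 3.14  -0.008  1.214] open -0.0
rot to go units [ 0.02 -0.09 -0.04]
```

```bash
python3 -m handwheel '[{"xyz":[-0.03,0,0],"rotation":[0,0,0],"gripper":1},{"xyz":[-0.03,0,0],"rotation":[0,0,0],"gripper":1},{"xyz":[-0.03,0,0],"rotation":[0,0,0],"gripper":1}]';python3 -c "
from h import *
st()"
```

```text
t: 5.12
eef_pos: [0.5882, -0.0036, 0.18]
tcp_rot: [3.14, -0.008, 1.214]
force: [5.1, 7.7, -4.6]
opening: -0.0003
t5.12 cell tcp mm [1.00e-01 7.78e+01 1.80e+02] tip z 107.0 F cell [ 2.1  9.  -4.6] rot [ 3.14  -0.008  1.214] open -0.0
rot to go units [ 0.02 -0.11 -0.02]
```

```bash
python3 -m handwheel '[{"xyz":[-0.03,0,0],"rotation":[0,0,0],"gripper":1},{"xyz":[-0.03,0,0],"rotation":[0,0,0],"gripper":1},{"xyz":[-0.03,0,0],"rotation":[0,0,0],"gripper":1},{"xyz":[-0.03,0,0],"rotation":[0,0,0],"gripper":1}]';python3 -c "
from h import *
st()"
```

```text
t: 5.45
eef_pos: [0.5865, -0.0081, 0.1801]
tcp_rot: [3.14, -0.008, 1.214]
force: [4.2, 8.0, -4.7]
opening: 0.0002
t5.45 cell tcp mm [1.000e-01 7.310e+01 1.801e+02] tip z 107.1 F cell [ 1.1  8.9 -4.7] rot [ 3.14  -0.008  1.214] open 0.0
rot to go units [ 0.03 -0.11 -0.03]
```

```bash
python3 -m handwheel '[{"xyz":[-0.025,0,0],"rotation":[0,0,0],"gripper":1},{"xyz":[-0.025,0,0],"rotation":[0,0,0],"gripper":1}]';python3 -c "
from h import *
st()"
```

```text
t: 5.62
eef_pos: [0.5858, -0.01, 0.1801]
tcp_rot: [3.14, -0.008, 1.214]
force: [4.0, 7.4, -4.2]
opening: 0.0003
t5.62 cell tcp mm [1.000e-01 7.100e+01 1.801e+02] tip z 107.1 F cell [ 1.2  8.3 -4.2] rot [ 3.14  -0.008  1.214] open 0.0
rot to go units [ 0.03 -0.1  -0.03]
```

```bash
python3 -m handwheel '[{"xyz":[-0.02,0,0],"rotation":[0,0,0],"gripper":1},{"xyz":[-0.02,0,0],"rotation":[0,0,0],"gripper":1}]';python3 -c "
from h import *
st()"
```

```text
t: 5.78
eef_pos: [0.5852, -0.0115, 0.1801]
tcp_rot: [3.14, -0.008, 1.214]
force: [3.4, 8.0, -4.8]
opening: 0.0003
t5.78 cell tcp mm [1.000e-01 6.940e+01 1.801e+02] tip z 107.1 F cell [ 0.4  8.7 -4.8] rot [ 3.14  -0.008  1.214] open 0.0
rot to go units [ 0.02 -0.1  -0.03]
```

```bash
python3 -m handwheel '[{"xyz":[-0.01,0,0],"rotation":[0,0,0],"gripper":1},{"xyz":[-0.01,0,0],"rotation":[0,0,0],"gripper":1}]';python3 -c "
from h import *
st()"
```

```text
t: 5.95
eef_pos: [0.5849, -0.0124, 0.1801]
tcp_rot: [3.14, -0.008, 1.214]
force: [3.3, 7.7, -4.5]
opening: 0.0002
t5.95 cell tcp mm [1.000e-01 6.850e+01 1.801e+02] tip z 107.1 F cell [ 0.4  8.3 -4.5] rot [ 3.14  -0.008  1.214] open 0.0
rot to go units [ 0.02 -0.1  -0.03]
```

```bash
python3 -m handwheel '[{"xyz":[-0.01,0,0],"rotation":[0,0,0],"gripper":1},{"xyz":[-0.01,0,0],"rotation":[0,0,0],"gripper":1}]';python3 -c "
from h import *
st()"
```

```text
t: 6.12
eef_pos: [0.5848, -0.0125, 0.1801]
tcp_rot: [3.139, -0.009, 1.215]
force: [4.1, 8.8, -5.1]
opening: 0.0002
t6.12 cell tcp mm [1.000e-01 6.830e+01 1.801e+02] tip z 107.1 F cell [ 0.7  9.7 -5.1] rot [ 3.139 -0.009  1.215] open 0.0
rot to go units [ 0.03 -0.12 -0.02]
```

```bash
python3 -m handwheel '[{"xyz":[-0.01,0,0],"rotation":[0,0,0],"gripper":1},{"xyz":[-0.01,0,0],"rotation":[0,0,0],"gripper":1}]';python3 -c "
from h import *
st()"
```

```text
t: 6.28
eef_pos: [0.5848, -0.0126, 0.1801]
tcp_rot: [3.139, -0.01, 1.215]
force: [4.5, 8.7, -5.3]
opening: 0.0002
t6.28 cell tcp mm [  0.   68.2 180.1] tip z 107.1 F cell [ 1.2  9.7 -5.3] rot [ 3.139 -0.01   1.215] open 0.0
rot to go units [ 0.03 -0.13 -0.02]
```

```bash
python3 -m handwheel '[{"xyz":[-0.01,0,0],"rotation":[0,0,0],"gripper":1},{"xyz":[-0.01,0,0],"rotation":[0,0,0],"gripper":1}]';python3 -c "
from h import *
st()"
```

```text
t: 6.45
eef_pos: [0.5847, -0.0128, 0.1801]
tcp_rot: [3.139, -0.012, 1.216]
force: [5.4, 10.3, -6.1]
opening: 0.0
t6.45 cell tcp mm [  0.   68.  180.1] tip z 107.1 F cell [ 1.5 11.5 -6.1] rot [ 3.139 -0.012  1.216] open 0.0
rot to go units [ 0.04 -0.14 -0.01]
```

```bash
python3 -m handwheel '[{"xyz":[-0.01,0,0],"rotation":[0,0,0],"gripper":1},{"xyz":[0,0,0],"rotation":[0,0,0],"gripper":1}]';python3 -c "
from h import *
st()"
```

```text
t: 6.62
eef_pos: [0.5847, -0.0128, 0.1801]
tcp_rot: [3.139, -0.012, 1.216]
force: [5.6, 9.5, -6.8]
opening: -0.0003
t6.62 cell tcp mm [  0.   68.  180.1] tip z 107.1 F cell [ 1.9 10.8 -6.8] rot [ 3.139 -0.012  1.216] open -0.0
rot to go units [ 0.04 -0.15 -0.01]
```

```bash
python3 -m handwheel '[{"xyz":[0.1,0,0],"rotation":[0,0,0],"gripper":1},{"xyz":[0.4,0,0],"rotation":[0,0,0],"gripper":1},{"xyz":[0.1,0,-0.5],"rotation":[0,0,0],"gripper":1},{"xyz":[0,0,-0.9],"rotation":[0,0,0],"gripper":1},{"xyz":[0,0,-0.9],"rotation":[0,0,0],"gripper":1},{"xyz":[0,0,-0.9],"rotation":[0,0,0],"gripper":1},{"xyz":[0,0,-0.9],"rotation":[0,0,0],"gripper":1},{"xyz":[0,0,-0.4],"rotation":[0,0,0],"gripper":1},{"xyz":[-0.5,0,0],"rotation":[0,0,0],"gripper":1},{"xyz":[-0.8,0,0],"rotation":[0,0,0],"gripper":1},{"xyz":[-0.8,0,0],"rotation":[0,0,0],"gripper":1}]';python3 -c "
from h import *
st((0,-.055,.36))"
```

```text
t: 7.53
eef_pos: [0.5606, -0.076, 0.3604]
tcp_rot: [3.141, 0.001, 1.213]
force: [-0.3, -0.9, -0.2]
opening: 0.0001
t7.53 cell tcp mm [-6.000e-01  3.000e-01  3.604e+02] tip z 287.4 F cell [ 0.  -0.9 -0.2] rot [3.141e+00 1.000e-03 1.213e+00] open 0.0
to go, tool units [-1.38  0.02  0.01]
rot to go units [ 0.01  0.01 -0.04]
```

```bash
python3 -m handwheel '[{"xyz":[-0.6,0,0],"rotation":[0,0,0],"gripper":1},{"xyz":[-0.6,0,0],"rotation":[0,0,0],"gripper":1},{"xyz":[-0.1,0,0],"rotation":[0,0,0],"gripper":1},{"xyz":[0,0,0],"rotation":[0,0,0],"gripper":1},{"xyz":[0,0,0],"rotation":[0,0,0],"gripper":1}]';python3 - <<'E'
from h import *
st((0,-.055,.295))
for n in("side","top"):
    im=robot.snapshot(n); cv2.imwrite(f"pics/{n}2.png",im)
    crop(im,*((225,130,140,110) if n=="top" else (235,60,130,130)),4,f"pics/{n}2c.png")
E
```

```text
t: 7.95
eef_pos: [0.5429, -0.1237, 0.36]
tcp_rot: [-3.141, -0.001, 1.211]
force: [0.7, 0.4, 0.3]
opening: -0.0002
t7.95 cell tcp mm [ -0.7 -50.5 360. ] tip z 287.0 F cell [0.5 0.6 0.3] rot [-3.141e+00 -1.000e-03  1.211e+00] open -0.0
to go, tool units [-0.11  0.02  1.62]
rot to go units [-0.01 -0.01 -0.07]
```

View pics/side2c.png

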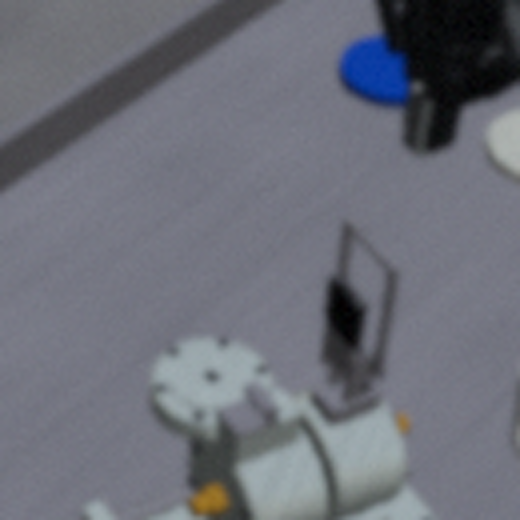

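View pics/top2c.png

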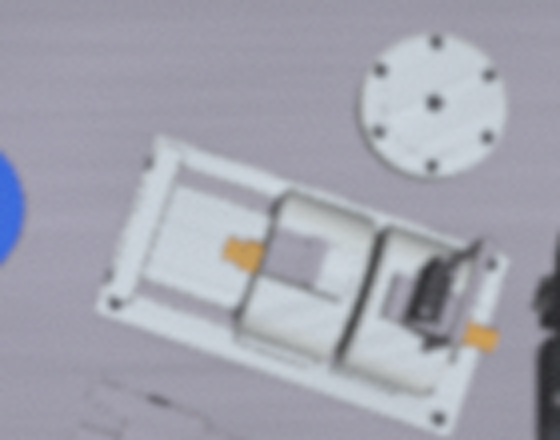

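```bash
python3 - <<'E'
from h import *
p=np.array(robot.observe()['eef_pos'])
for n in("top","side"): print(n,proj(n,[p,p-[0,0,.073]]), proj(n,[W(0,-.024,.231),W(0,0,.104)]))
E
```

```text
top [[378.0092869  201.88179114]
 [363.77096505 205.03970617]] [[341.23402526 201.73595718]
 [317.18692828 202.08990604]]
side [[346.98811481  66.10486525]
 [341.18094913  96.49286414]] [[327.43417673 120.52310613]
 [312.26974583 164.00074447]]
```

View pics/top2.png

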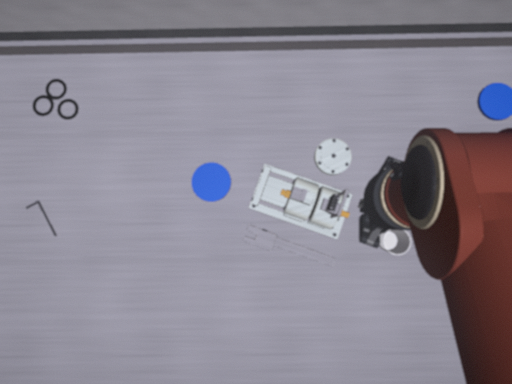

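```bash
python3 -m handwheel '[{"xyz":[0,0,0.5],"rotation":[0,0,0],"gripper":1},{"xyz":[0,0,0.6],"rotation":[0,0,0],"gripper":1},{"xyz":[0,0,0.4],"rotation":[0,0,0],"gripper":1},{"xyz":[0,0,0.1],"rotation":[0,0,0],"gripper":1},{"xyz":[0.05,0,0],"rotation":[0,0,0],"gripper":1},{"xyz":[0.05,0,0],"rotation":[0,0,0],"gripper":1},{"xyz":[0.05,0,0],"rotation":[0,0,0],"gripper":1},{"xyz":[0.05,0,0],"rotation":[0,0,0],"gripper":1}]';python3 - <<'E'
from h import *
st((0,-.037,.297))
E
```

```text
t: 8.72
eef_pos: [0.5466, -0.1162, 0.2973]
tcp_rot: [3.139, -0.001, 1.212]
force: [0.5, -0.0, -0.5]
opening: 0.0
t8.72 cell tcp mm [ 2.000e-01 -4.220e+01  2.973e+02] tip z 224.3 F cell [ 0.5  0.2 -0.5] rot [ 3.139e+00 -1.000e-03  1.212e+00] open 0.0
to go, tool units [ 0.13 -0.    0.01]
rot to go units [ 0.03 -0.01 -0.06]
```

```bash
python3 -m handwheel '[{"xyz":[0.075,0,0],"rotation":[0,0,0],"gripper":1},{"xyz":[0.075,0,0],"rotation":[0,0,0],"gripper":1},{"xyz":[0.075,0,0.01],"rotation":[0,0,0],"gripper":1},{"xyz":[0.075,0,0.02],"rotation":[0,0,0],"gripper":1},{"xyz":[0.075,0,0.02],"rotation":[0,0,0],"gripper":1},{"xyz":[0.075,0,0.03],"rotation":[0,0,0],"gripper":1},{"xyz":[0.075,0,0.04],"rotation":[0,0,0],"gripper":1},{"xyz":[0.075,0,0.04],"rotation":[0,0,0],"gripper":1}]';python3 - <<'E'
from h import *
st((0,-.001,.284))
im=robot.snapshot("side"); crop(im,270,80,80,80,6,"pics/side3c.png")
E
```

```text
t: 9.38
eef_pos: [0.5543, -0.094, 0.2893]
tcp_rot: [-3.141, -0.0, 1.211]
force: [1.0, -0.7, -0.5]
opening: -0.0002
t9.38 cell tcp mm [ -0.3 -18.7 289.3] tip z 216.3 F cell [ 1.2 -0.3 -0.5] rot [-3.141 -0.     1.211] open -0.0
to go, tool units [0.44 0.01 0.13]
rot to go units [-0.   -0.   -0.07]
```

View pics/side3c.png

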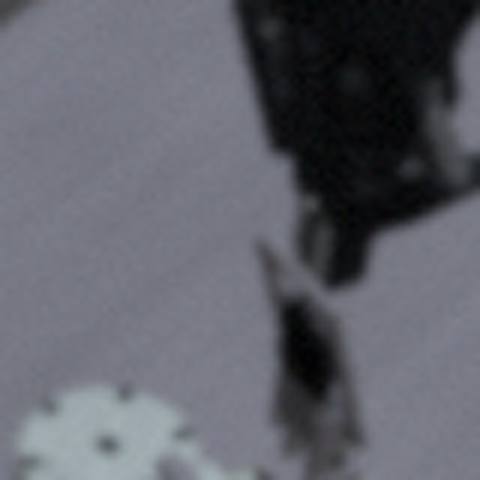

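```bash
python3 -m handwheel '[{"xyz":[0.08,0,0.02],"rotation":[0,0,0],"gripper":1},{"xyz":[0.08,0,0.03],"rotation":[0,0,0],"gripper":1},{"xyz":[0.08,0,0.04],"rotation":[0,0,0],"gripper":1},{"xyz":[0.08,0,0.04],"rotation":[0,0,0],"gripper":1},{"xyz":[0.08,0,0.05],"rotation":[0,0,0],"gripper":1},{"xyz":[0.08,0,0.05],"rotation":[0,0,0],"gripper":1},{"xyz":[0.08,0,0.06],"rotation":[0,0,0],"gripper":1},{"xyz":[0.08,0,0.07],"rotation":[0,0,0],"gripper":1},{"xyz":[0.08,0,0.07],"rotation":[0,0,0],"gripper":1}]';python3 - <<'E'
from h import *
st((0,.012,.271))
im=robot.snapshot("side"); crop(im,270,80,80,80,6,"pics/side4c.png")
E
```

```text
t: 10.18
eef_pos: [0.5645, -0.0671, 0.272]
tcp_rot: [-3.142, -0.0, 1.211]
force: [0.6, -0.1, -0.5]
opening: -0.0004
t10.18 cell tcp mm [-1.00e-01  1.01e+01  2.72e+02] tip z 199.0 F cell [ 0.6  0.1 -0.5] rot [-3.142 -0.     1.211] open -0.0
to go, tool units [0.05 0.   0.03]
rot to go units [-0.   -0.   -0.07]
```

View pics/side4c.png

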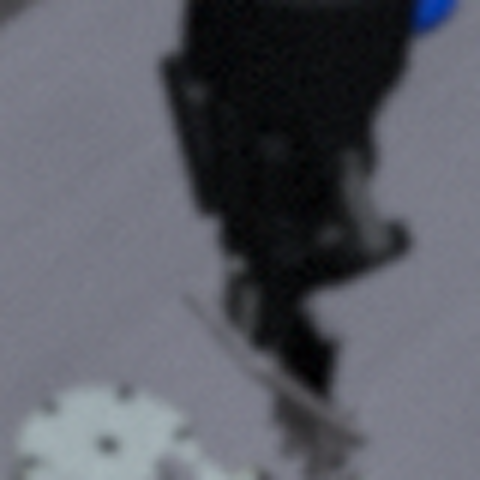

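```bash
python3 -m handwheel '[{"xyz":[0.06,0,0.07],"rotation":[0,0,0],"gripper":1},{"xyz":[0.06,0,0.07],"rotation":[0,0,0],"gripper":1},{"xyz":[0.05,0,0.07],"rotation":[0,0,0],"gripper":1},{"xyz":[0.05,0,0.08],"rotation":[0,0,0],"gripper":1},{"xyz":[0.03,0,0.03],"rotation":[0,0,0],"gripper":1},{"xyz":[0,0,0],"rotation":[0,0,0],"gripper":1}]';python3 - <<'E'
from h import *
st((0,.012,.271))
im=robot.snapshot("side"); crop(im,270,90,80,80,6,"pics/side5c.png")
E
```

```text
t: 10.73
eef_pos: [0.5678, -0.0577, 0.259]
tcp_rot: [-3.141, -0.0, 1.211]
force: [0.1, -0.9, -0.0]
opening: 0.0001
t10.73 cell tcp mm [ -0.3  20.  259. ] tip z 186.0 F cell [ 0.4 -0.8 -0. ] rot [-3.141 -0.     1.211] open 0.0
to go, tool units [-0.2   0.01 -0.3 ]
rot to go units [-0.01 -0.   -0.07]
```

View pics/side5c.png

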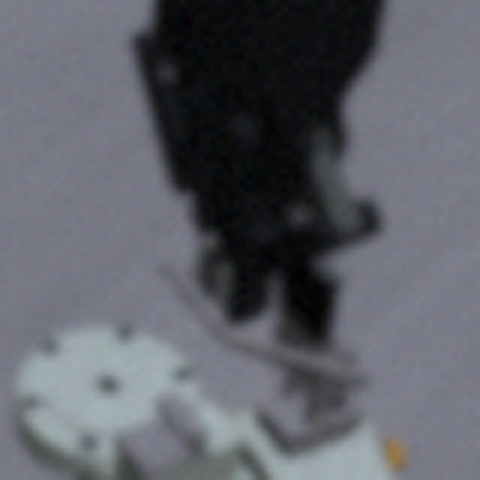

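```bash
python3 -m handwheel '[{"xyz":[-0.25,0,0],"rotation":[0,0,0],"gripper":1},{"xyz":[0,0,-0.5],"rotation":[0,0,0],"gripper":1},{"xyz":[0,0,-0.5],"rotation":[0,0,0],"gripper":1},{"xyz":[0.4,0,0],"rotation":[0,0,0],"gripper":1},{"xyz":[0.4,0,0],"rotation":[0,0,0],"gripper":1},{"xyz":[0,0,0.1],"rotation":[0,0,0],"gripper":1},{"xyz":[0,0,0.1],"rotation":[0,0,0],"gripper":1},{"xyz":[0,0,0],"rotation":[0,0,0],"gripper":1}]';python3 - <<'E'
from h import *
st((0,.043,.275))
im=robot.snapshot("side"); crop(im,260,90,80,80,6,"pics/side6c.png")
E
```

```text
t: 11.45
eef_pos: [0.5745, -0.0392, 0.2901]
tcp_rot: [-3.139, 0.003, 1.209]
force: [-0.2, -0.8, -0.5]
opening: -0.0
t11.45 cell tcp mm [ -0.3  39.7 290.1] tip z 217.1 F cell [ 0.1 -0.9 -0.5] rot [-3.139e+00  3.000e-03  1.209e+00] open -0.0
to go, tool units [0.08 0.01 0.38]
rot to go units [-0.03  0.03 -0.09]
```

View pics/side6c.png

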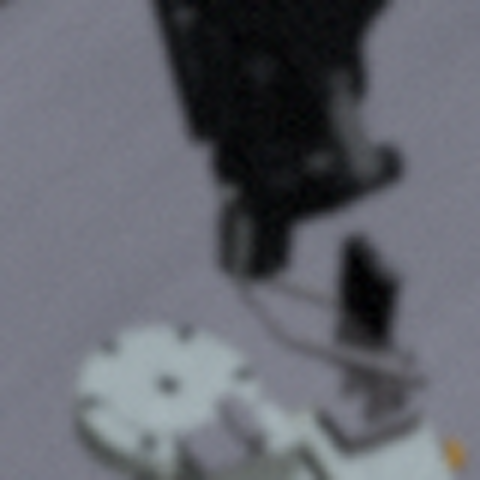

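```bash
python3 -m handwheel '[{"xyz":[0.05,0,0.15],"rotation":[0,0,0],"gripper":1},{"xyz":[0.03,0,0.15],"rotation":[0,0,0],"gripper":1},{"xyz":[0.02,0,0.08],"rotation":[0,0,0],"gripper":1},{"xyz":[0.02,0,0.08],"rotation":[0,0,0],"gripper":1},{"xyz":[0.02,0,0.08],"rotation":[0,0,0],"gripper":1},{"xyz":[0.03,0,0.08],"rotation":[0,0,0],"gripper":1},{"xyz":[0.03,0,0.08],"rotation":[0,0,0],"gripper":1},{"xyz":[0.03,0,0.08],"rotation":[0,0,0],"gripper":1},{"xyz":[0.03,0,0.08],"rotation":[0,0,0],"gripper":1},{"xyz":[0.02,0,0.08],"rotation":[0,0,0],"gripper":1},{"xyz":[0.02,0,0.08],"rotation":[0,0,0],"gripper":1}]';python3 - <<'E'
from h import *
st((0,.053,.241))
im=robot.snapshot("side"); crop(im,260,90,80,80,6,"pics/side7c.png")
E
```

```text
t: 12.42
eef_pos: [0.5799, -0.0257, 0.2505]
tcp_rot: [-3.142, -0.001, 1.211]
force: [0.7, 4.8, 2.1]
opening: -0.0
t12.42 cell tcp mm [ -0.   54.3 250.5] tip z 177.5 F cell [-1.   4.7  2.1] rot [-3.142e+00 -1.000e-03  1.211e+00] open -0.0
to go, tool units [-0.03  0.    0.24]
rot to go units [-0.   -0.01 -0.06]
```

View pics/side7c.png

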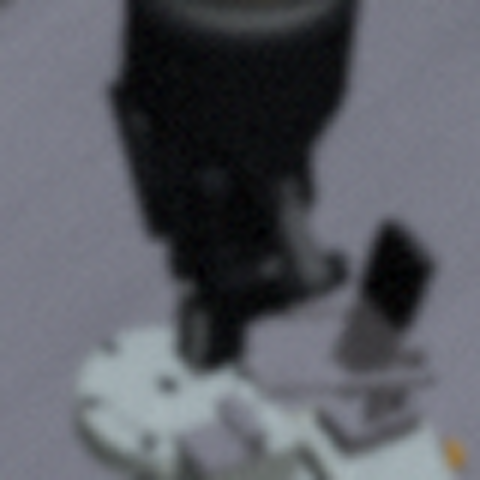

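```bash
python3 -m handwheel '[{"xyz":[0.05,0,-0.3],"rotation":[0,0,0],"gripper":1},{"xyz":[0,0,-0.6],"rotation":[0,0,0],"gripper":1},{"xyz":[0,0,-0.6],"rotation":[0,0,0],"gripper":1},{"xyz":[0,0,-0.2],"rotation":[0,0,0],"gripper":1},{"xyz":[0,0,0],"rotation":[0,0,0],"gripper":1},{"xyz":[0,0,0],"rotation":[0,0,0],"gripper":1}]';python3 - <<'E'
from h import *
st()
im=robot.snapshot("side"); cv2.imwrite("pics/side8.png",im);crop(im,260,90,80,80,7,"pics/side8c.png")
im=robot.snapshot("top"); cv2.imwrite("pics/top8.png",im);crop(im,240,150,120,95,6,"pics/top8c.png")
E
```

```text
t: 12.97
eef_pos: [0.58, -0.026, 0.3179]
tcp_rot: [-3.141, 0.002, 1.209]
force: [-0.3, -0.3, -0.3]
opening: -0.0002
t12.97 cell tcp mm [2.000e-01 5.400e+01 3.179e+02] tip z 244.9 F cell [-0.1 -0.4 -0.3] rot [-3.141e+00  2.000e-03  1.209e+00] open -0.0
rot to go units [-0.01  0.03 -0.09]
```

View pics/side8c.png

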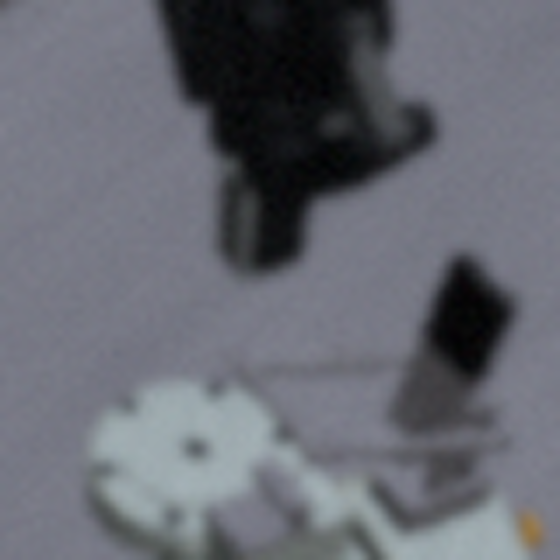

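View pics/top8c.png

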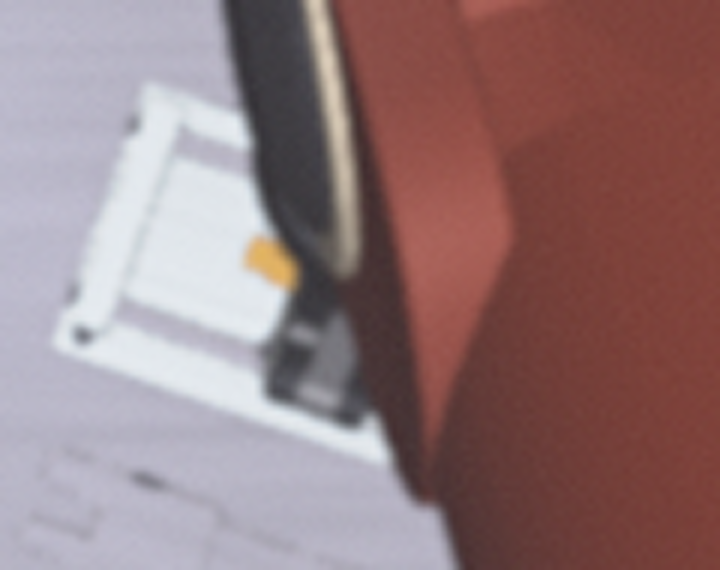

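```bash
cat >> h.py <<'E'
def xplane(n,u,v,x):
    o,d=ray(n,u,v);a=C(o);b=C(o+d);dd=b-a;return ((a+dd*(x-a[0])/dd[0])*1e3).round(1)
E
python3 - <<'E'
from h import *
f=lambda u,v:(u/7+260-.43,v/7+90-.43)
# which bar end is which x
print(proj('side',[W(.022,.04,.17),W(-.022,.04,.17)]))
for x in (.022,): print('far end',xplane('side',*f(240,372),x),'near',xplane('side',*f(303,455),-x))
print('grip tip',xplane('side',*f(465,258),.015),xplane('side',*f(513,300),-.015))
for L in(.9,1,1.1,1.2,1.3):
    u=np.array([-np.cos(L),np.sin(L)]);n=np.array([np.sin(L),np.cos(L)])
    a=3.28-L;c=np.array([-28,132])+18*np.array([np.cos(a),np.sin(a)])
    print(L,'grip end face',np.array([-28,132])+70*u+14.5*n,'back',np.array([-28,132])+70*u+5.5*n,'crank',c)
E
```

```text
[[295.07678495 143.96209495]
 [305.22246329 156.32042439]]
far end [ 22.   43.6 175.6] near [-22.   47.  178.9]
grip tip [ 15.  -35.2 197.3] [-15.  -32.4 204.7]
0.9 grip end face [-60.15445759 195.84622821] back [-67.20439978 190.2517385 ] crank [-41.02728182 144.4213497 ]
1 grip end face [-53.61983213 198.73735237] back [-61.19307099 193.87463162] crank [-39.72213389 145.65985275]
1.1 grip end face [-46.82922178 200.96165896] back [-54.85008802 196.87929387] crank [-38.29986228 146.76187106]
1.2 grip end face [-39.85047607 202.49692346] back [-48.23882784 199.23570367] crank [-36.77467784 147.71639363]
1.3 grip end face [-32.75332432 203.32780599] back [-41.42534798 200.92031654] crank [-35.16181973 148.5138832 ]
```

```bash
python3 -m handwheel '[{"xyz":[-0.4,0,0],"rotation":[0,0,0],"gripper":1},{"xyz":[-0.4,0,0],"rotation":[0,0,0],"gripper":1},{"xyz":[0,0,0.5],"rotation":[0,0,-0.05],"gripper":1},{"xyz":[0,0,0.5],"rotation":[0,0,0],"gripper":1},{"xyz":[0,0,0.5],"rotation":[0,0,0],"gripper":1},{"xyz":[0,0,0.4],"rotation":[0,0,0],"gripper":1},{"xyz":[0,0,0.3],"rotation":[0,0,0],"gripper":1},{"xyz":[0,0,0.1],"rotation":[0,0,0],"gripper":1},{"xyz":[0,0,0],"rotation":[0,0,0],"gripper":1}]';python3 - <<'E'
from h import *
st((0,.035,.223))
E
```

```text
t: 13.82
eef_pos: [0.5681, -0.0546, 0.2245]
tcp_rot: [-3.137, 0.002, 1.215]
force: [0.5, -0.3, 0.5]
opening: 0.0002
t13.82 cell tcp mm [ -1.1  23.1 224.5] tip z 151.5 F cell [ 0.6 -0.1  0.5] rot [-3.137e+00  2.000e-03  1.215e+00] open 0.0
to go, tool units [0.3  0.03 0.04]
rot to go units [-0.06  0.02 -0.02]
```

```bash
python3 -m handwheel '[{"xyz":[0.04,0.03,0],"rotation":[0,0,0],"gripper":1},{"xyz":[0.04,0,0],"rotation":[0,0,0],"gripper":1},{"xyz":[0.04,0,0],"rotation":[0,0,0],"gripper":1},{"xyz":[0.04,0,0],"rotation":[0,0,0],"gripper":1},{"xyz":[0.04,0,0],"rotation":[0,0,0],"gripper":1},{"xyz":[0.03,0,0],"rotation":[0,0,0],"gripper":1},{"xyz":[0.03,0,0],"rotation":[0,0,0],"gripper":1},{"xyz":[0.02,0,0],"rotation":[0,0,0],"gripper":1},{"xyz":[0.02,0,0],"rotation":[0,0,0],"gripper":1},{"xyz":[0,0,0],"rotation":[0,0,0],"gripper":1}]';python3 - <<'E'
from h import *
st((0,.035,.223))
im=robot.snapshot("side"); crop(im,260,90,80,80,7,"pics/side9c.png")
E
```

```text
t: 14.65
eef_pos: [0.5747, -0.0442, 0.2268]
tcp_rot: [3.141, 0.001, 1.214]
force: [0.5, -4.7, -1.9]
opening: -0.0001
t14.65 cell tcp mm [  1.6  35.1 226.8] tip z 153.8 F cell [ 2.1 -4.2 -1.9] rot [3.141e+00 1.000e-03 1.214e+00] open -0.0
to go, tool units [-0.   -0.04  0.09]
rot to go units [ 0.01  0.01 -0.03]
```

View pics/side9c.png

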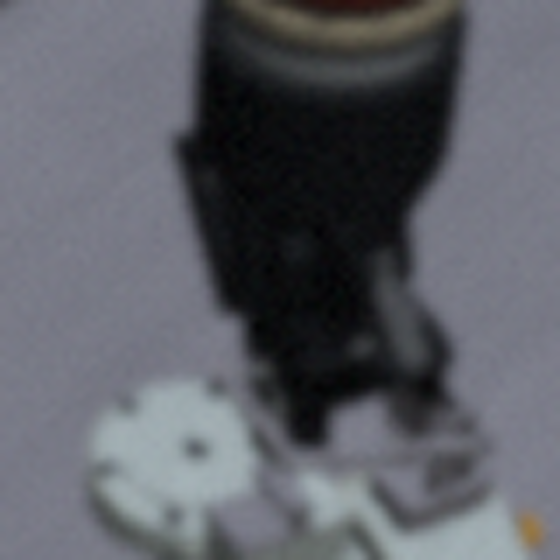

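```bash
python3 -m handwheel '[{"xyz":[-0.2,-0.03,0],"rotation":[0,0,0],"gripper":1},{"xyz":[-0.15,0,-0.1],"rotation":[0,0,0],"gripper":1},{"xyz":[0,0,-0.5],"rotation":[0,0,0],"gripper":1},{"xyz":[0,0,-0.7],"rotation":[0,0,0],"gripper":1},{"xyz":[0,0,-0.8],"rotation":[0,0,0],"gripper":1},{"xyz":[0,0,-0.2],"rotation":[0,0,0],"gripper":1},{"xyz":[0.4,0,0],"rotation":[0,0,0],"gripper":1},{"xyz":[0.4,0,0],"rotation":[0,0,0],"gripper":1},{"xyz":[0.1,0,0],"rotation":[0,0,0],"gripper":1},{"xyz":[0,0,0],"rotation":[0,0,0],"gripper":1}]';python3 - <<'E'
from h import *
st()
im=robot.snapshot("side"); crop(im,260,90,80,80,7,"pics/side10c.png")
E
```

```text
t: 15.53
eef_pos: [0.581, -0.0199, 0.319]
tcp_rot: [-3.141, -0.002, 1.219]
force: [0.6, -1.1, -0.2]
opening: -0.0002
t15.53 cell tcp mm [ -0.9  60.  319. ] tip z 246.0 F cell [ 0.9 -0.8 -0.2] rot [-3.141e+00 -2.000e-03  1.219e+00] open -0.0
rot to go units [-0.01 -0.03  0.03]
```

View pics/side10c.png

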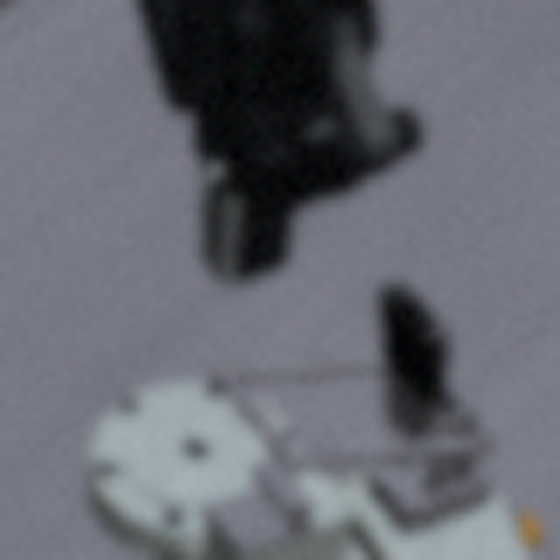

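```bash
python3 - <<'E'
from h import *
f=lambda u,v:(u/7+260-.43,v/7+90-.43)
print('far end',xplane('side',*f(215,380),.022),'near',xplane('side',*f(285,462),-.022))
print('grip tip',xplane('side',*f(390,290),.015),xplane('side',*f(437,325),-.015))
E
```

```text
far end [ 22.   53.  176.2] near [-22.   53.6 178.9]
grip tip [ 15.   -6.7 195.5] [-15.   -3.6 206.5]
```

```bash
python3 -m handwheel '[{"xyz":[-0.16,0.02,0.3],"rotation":[0,0,0],"gripper":1},{"xyz":[0,0,0.6],"rotation":[0,0,0],"gripper":1},{"xyz":[0,0,0.5],"rotation":[0,0,0],"gripper":1},{"xyz":[0,0,0.15],"rotation":[0,0,0],"gripper":1},{"xyz":[0,0,0.08],"rotation":[0,0,0],"gripper":1},{"xyz":[0,0,0.08],"rotation":[0,0,0],"gripper":1},{"xyz":[0,0,0.08],"rotation":[0,0,0],"gripper":1},{"xyz":[0,0,0.08],"rotation":[0,0,0],"gripper":1},{"xyz":[0,0,0.08],"rotation":[0,0,0],"gripper":1}]';python3 - <<'E'
from h import *
st((0,.053,.211))
im=robot.snapshot("side"); crop(im,260,90,80,80,7,"pics/side11c.png")
E
```

```text
t: 16.33
eef_pos: [0.5801, -0.0287, 0.2414]
tcp_rot: [3.14, -0.001, 1.215]
force: [-0.3, 0.1, 0.1]
opening: 0.0004
t16.33 cell tcp mm [  1.2  51.5 241.4] tip z 168.4 F cell [-0.3  0.   0.1] rot [ 3.140e+00 -1.000e-03  1.215e+00] open 0.0
to go, tool units [ 0.04 -0.03  0.76]
rot to go units [ 0.02 -0.01 -0.02]
```

View pics/side11c.png

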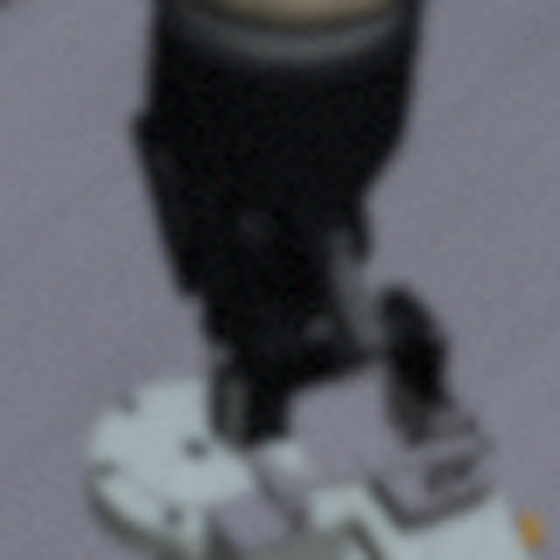

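```bash
python3 -m handwheel '[{"xyz":[0.02,0,0.07],"rotation":[0,0,0],"gripper":1},{"xyz":[0.01,0,0.07],"rotation":[0,0,0],"gripper":1},{"xyz":[0,0,0.07],"rotation":[0,0,0],"gripper":1},{"xyz":[0,0,0.07],"rotation":[0,0,0],"gripper":1},{"xyz":[0,0,0.07],"rotation":[0,0,0],"gripper":1},{"xyz":[0,0,0.07],"rotation":[0,0,0],"gripper":1},{"xyz":[0,0,0.07],"rotation":[0,0,0],"gripper":1},{"xyz":[0,0,0.07],"rotation":[0,0,0],"gripper":1}]';python3 - <<'E'
from h import *
st((0,.053,.211))
im=robot.snapshot("side"); crop(im,260,90,80,80,7,"pics/side12c.png")
E
```

```text
t: 17.05
eef_pos: [0.5801, -0.0277, 0.218]
tcp_rot: [-3.141, 0.0, 1.215]
force: [0.2, -0.3, 0.4]
opening: -0.0001
t17.05 cell tcp mm [  0.8  52.4 218. ] tip z 145.0 F cell [ 0.3 -0.2  0.4] rot [-3.141  0.     1.215] open -0.0
to go, tool units [ 0.01 -0.02  0.18]
rot to go units [-0.    0.   -0.02]
```

View pics/side12c.png

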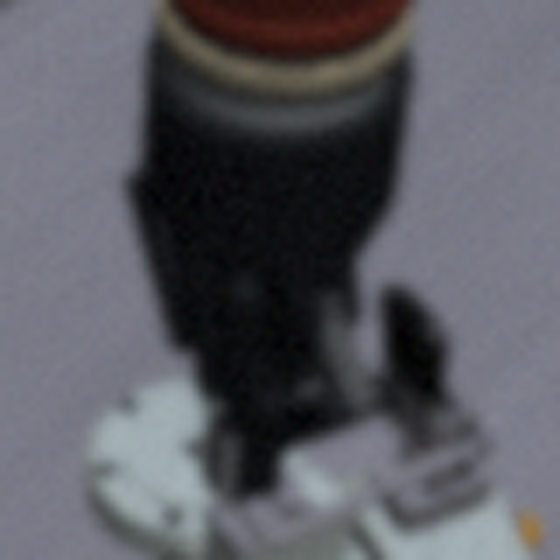

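Bail is following, lever still upright. Easing down to the floor.

```bash
python3 -m handwheel '[{"xyz":[0,0,0.05],"rotation":[0,0,0],"gripper":1},{"xyz":[0,0,0.05],"rotation":[0,0,0],"gripper":1},{"xyz":[0,0,0.04],"rotation":[0,0,0],"gripper":1}]';python3 -c "
from h import *
st()"
```

```text
t: 17.35
eef_pos: [0.5801, -0.0276, 0.2126]
tcp_rot: [3.142, -0.0, 1.215]
force: [0.2, -0.3, -0.0]
opening: 0.0
t17.35 cell tcp mm [  0.9  52.5 212.6] tip z 139.6 F cell [ 0.3 -0.2 -0. ] rot [ 3.142 -0.     1.215] open 0.0
rot to go units [ 0.   -0.   -0.02]
```

```bash
python3 -m handwheel '[{"xyz":[0,0,0.03],"rotation":[0,0,0],"gripper":1},{"xyz":[0,0,0.02],"rotation":[0,0,0],"gripper":1}]';python3 -c "
from h import *
st()"
```

```text
t: 17.52
eef_pos: [0.58, -0.0276, 0.2106]
tcp_rot: [-3.141, -0.0, 1.215]
force: [-1.1, 0.4, 0.1]
opening: 0.0002
t17.52 cell tcp mm [  0.8  52.5 210.6] tip z 137.6 F cell [-1.1 -0.   0.1] rot [-3.141 -0.     1.215] open 0.0
rot to go units [-0.   -0.   -0.02]
```

```bash
python3 -m handwheel '[{"xyz":[0,0,0.02],"rotation":[0,0,0],"gripper":1},{"xyz":[0,0,0.02],"rotation":[0,0,0],"gripper":1}]';python3 -c "
from h import *
st()"
```

```text
t: 17.68
eef_pos: [0.5801, -0.0276, 0.2091]
tcp_rot: [3.141, -0.0, 1.215]
force: [-0.1, 0.6, 0.5]
opening: -0.0
t17.68 cell tcp mm [  0.9  52.6 209.1] tip z 136.1 F cell [-0.3  0.5  0.5] rot [ 3.141 -0.     1.215] open -0.0
rot to go units [ 0.   -0.   -0.02]
```

```bash
python3 -m handwheel '[{"xyz":[0,0,0.02],"rotation":[0,0,0],"gripper":1},{"xyz":[0,0,0.02],"rotation":[0,0,0],"gripper":1}]';python3 -c "
from h import *
st()"
```

```text
t: 17.85
eef_pos: [0.5801, -0.0276, 0.2076]
tcp_rot: [3.141, -0.0, 1.215]
force: [-0.0, 0.4, 2.8]
opening: -0.0001
t17.85 cell tcp mm [  0.9  52.5 207.6] tip z 134.6 F cell [-0.1  0.3  2.8] rot [ 3.141 -0.     1.215] open -0.0
rot to go units [ 0.   -0.   -0.02]
```

```bash
python3 -m handwheel '[{"xyz":[0,0,0.02],"rotation":[0,0,0],"gripper":1},{"xyz":[0,0,0.01],"rotation":[0,0,0],"gripper":1}]';python3 - <<'E'
from h import *
st()
im=robot.snapshot("side"); crop(im,250,100,80,80,7,"pics/side13c.png")
E
```

```text
t: 18.02
eef_pos: [0.5802, -0.0276, 0.2073]
tcp_rot: [3.141, 0.0, 1.215]
force: [-2.7, 0.2, 7.9]
opening: 0.0001
t18.02 cell tcp mm [  0.9  52.6 207.3] tip z 134.3 F cell [-2.7 -0.7  7.9] rot [3.141 0.    1.215] open 0.0
rot to go units [ 0.01  0.   -0.02]
```

View pics/side13c.png

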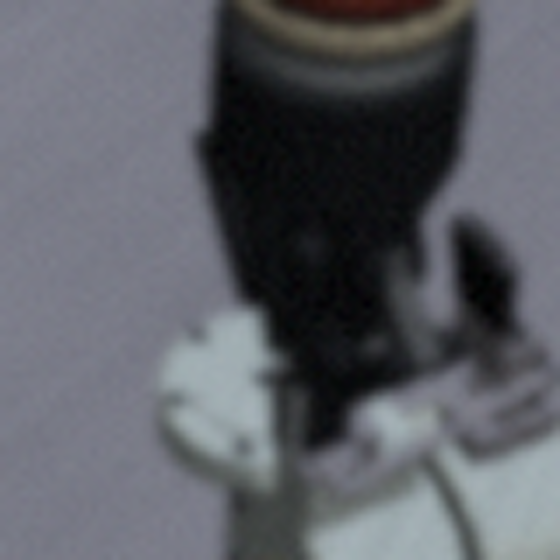

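```bash
python3 -m handwheel '[{"xyz":[0,0,-0.1],"rotation":[0,0,0],"gripper":1},{"xyz":[0,0,-0.2],"rotation":[0,0,0],"gripper":1},{"xyz":[0.2,-0.02,0],"rotation":[0,0,0],"gripper":1},{"xyz":[0.22,0,0],"rotation":[0,0,0],"gripper":1},{"xyz":[0,0,0],"rotation":[0,0,0],"gripper":1},{"xyz":[0,0,0],"rotation":[0,0,0],"gripper":1}]';python3 - <<'E'
from h import *
st((0,.069,.2055))
im=robot.snapshot("side"); crop(im,250,100,80,80,7,"pics/side14c.png")
E
```

```text
t: 18.57
eef_pos: [0.5852, -0.01, 0.2181]
tcp_rot: [-3.141, -0.001, 1.217]
force: [0.4, -0.6, 0.1]
opening: -0.0001
t18.57 cell tcp mm [ -0.4  70.8 218.1] tip z 145.1 F cell [ 0.6 -0.4  0.1] rot [-3.141e+00 -1.000e-03  1.217e+00] open -0.0
to go, tool units [-0.04  0.01  0.32]
rot to go units [-0.01 -0.01  0.01]
```

View pics/side14c.png

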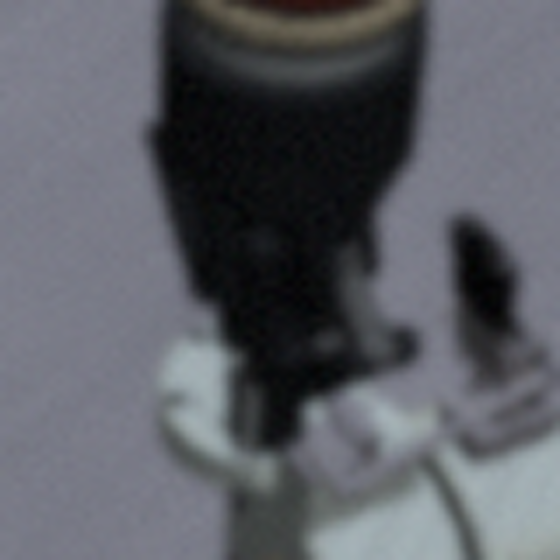

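Lower beside the bar and approach.

```bash
python3 -m handwheel '[{"xyz":[0,0,0.15],"rotation":[0,0,0],"gripper":1},{"xyz":[0,0,0.14],"rotation":[0,0,0],"gripper":1},{"xyz":[0,0,0.02],"rotation":[0,0,0],"gripper":1},{"xyz":[-0.03,0,0],"rotation":[0,0,0],"gripper":1},{"xyz":[-0.03,0,0],"rotation":[0,0,0],"gripper":1},{"xyz":[-0.03,0,0],"rotation":[0,0,0],"gripper":1}]';python3 - <<'E'
from h import *
st((0,.063,.2055))
E
```

```text
t: 19.12
eef_pos: [0.5839, -0.0152, 0.206]
tcp_rot: [3.142, -0.0, 1.215]
force: [-0.3, 0.7, 0.2]
opening: 0.0001
t19.12 cell tcp mm [2.00e-01 6.55e+01 2.06e+02] tip z 133.0 F cell [-0.5  0.6  0.2] rot [ 3.142 -0.     1.215] open 0.0
to go, tool units [-0.06 -0.    0.01]
rot to go units [ 0.   -0.   -0.02]
```

```bash
python3 -m handwheel '[{"xyz":[-0.02,0,0.015],"rotation":[0,0,0],"gripper":1},{"xyz":[-0.02,0,0],"rotation":[0,0,0],"gripper":1},{"xyz":[-0.02,0,0],"rotation":[0,0,0],"gripper":1},{"xyz":[-0.02,0,0],"rotation":[0,0,0],"gripper":1}]';python3 - <<'E'
from h import *
st()
E
```

```text
t: 19.45
eef_pos: [0.583, -0.0176, 0.2056]
tcp_rot: [3.141, -0.001, 1.215]
force: [-0.1, 1.7, 0.5]
opening: -0.0001
t19.45 cell tcp mm [1.000e-01 6.290e+01 2.056e+02] tip z 132.6 F cell [-0.7  1.5  0.5] rot [ 3.141e+00 -1.000e-03  1.215e+00] open -0.0
rot to go units [ 0.01 -0.01 -0.02]
```

```bash
python3 -m handwheel '[{"xyz":[-0.02,0,0],"rotation":[0,0,0],"gripper":1},{"xyz":[-0.02,0,0],"rotation":[0,0,0],"gripper":1},{"xyz":[-0.02,0,0],"rotation":[0,0,0],"gripper":1},{"xyz":[-0.02,0,0],"rotation":[0,0,0],"gripper":1}]';python3 - <<'E'
from h import *
st()
im=robot.snapshot("side"); crop(im,250,100,80,80,7,"pics/side15c.png")
E
```

```text
t: 19.78
eef_pos: [0.5826, -0.0187, 0.2059]
tcp_rot: [3.14, -0.004, 1.216]
force: [1.5, 4.9, 0.8]
opening: -0.0001
t19.78 cell tcp mm [1.000e-01 6.170e+01 2.059e+02] tip z 132.9 F cell [-0.3  5.1  0.8] rot [ 3.14  -0.004  1.216] open -0.0
rot to go units [ 0.02 -0.05 -0.  ]
```

View pics/side15c.png

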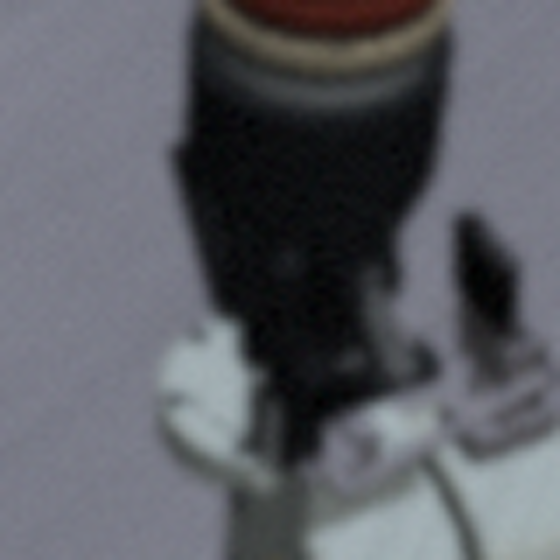

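```bash
python3 -m handwheel '[{"xyz":[-0.02,0,0],"rotation":[0,0,0],"gripper":1},{"xyz":[-0.02,0,0],"rotation":[0,0,0],"gripper":1},{"xyz":[-0.02,0,0],"rotation":[0,0,0],"gripper":1}]';python3 - <<'E'
from h import *
st()
E
```

```text
t: 20.08
eef_pos: [0.5818, -0.0207, 0.206]
tcp_rot: [3.14, -0.004, 1.217]
force: [1.7, 4.9, 0.7]
opening: 0.0003
t20.08 cell tcp mm [1.00e-01 5.95e+01 2.06e+02] tip z 133.0 F cell [-0.1  5.2  0.7] rot [ 3.14  -0.004  1.217] open 0.0
rot to go units [ 0.02 -0.06  0.  ]
```

```bash
python3 -m handwheel '[{"xyz":[-0.02,0,0],"rotation":[0,0,0],"gripper":1},{"xyz":[-0.02,0,0],"rotation":[0,0,0],"gripper":1},{"xyz":[-0.02,0,0],"rotation":[0,0,0],"gripper":1}]';python3 - <<'E'
from h import *
st()
im=robot.snapshot("side"); crop(im,250,100,80,80,7,"pics/side16c.png")
E
```

```text
t: 20.33
eef_pos: [0.581, -0.023, 0.206]
tcp_rot: [3.14, -0.004, 1.217]
force: [1.0, 5.9, 0.3]
opening: -0.0002
t20.33 cell tcp mm [1.00e-01 5.71e+01 2.06e+02] tip z 133.0 F cell [-1.1  5.9  0.3] rot [ 3.14  -0.004  1.217] open -0.0
rot to go units [ 0.02 -0.06  0.  ]
```

View pics/side16c.png

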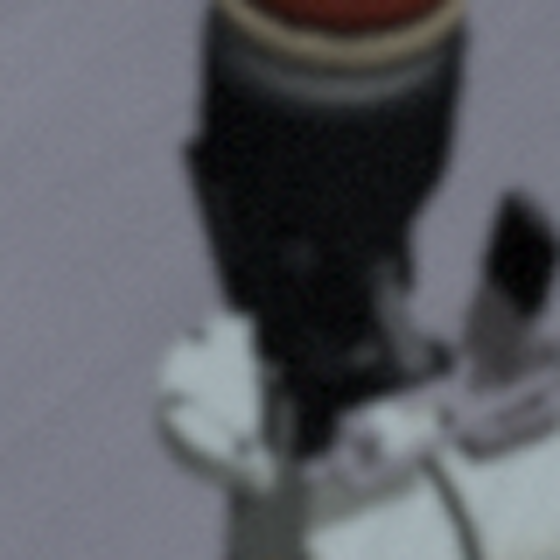

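```bash
python3 -m handwheel '[{"xyz":[-0.02,0,0],"rotation":[0,0,0],"gripper":1},{"xyz":[-0.02,0,0],"rotation":[0,0,0],"gripper":1},{"xyz":[-0.02,0,0],"rotation":[0,0,0],"gripper":1}]';python3 - <<'E'
from h import *
st()
E
```

```text
t: 20.63
eef_pos: [0.5801, -0.0254, 0.206]
tcp_rot: [3.14, -0.004, 1.217]
force: [2.8, 4.8, 1.2]
opening: -0.0001
t20.63 cell tcp mm [1.00e-01 5.46e+01 2.06e+02] tip z 133.0 F cell [0.9 5.5 1.2] rot [ 3.14  -0.004  1.217] open -0.0
rot to go units [ 0.02 -0.05  0.  ]
```

```bash
python3 -m handwheel '[{"xyz":[-0.015,0,0],"rotation":[0,0,0],"gripper":1},{"xyz":[-0.01,0,0],"rotation":[0,0,0],"gripper":1}]';python3 - <<'E'
from h import *
st()
E
```

```text
t: 20.8
eef_pos: [0.5797, -0.0265, 0.206]
tcp_rot: [3.14, -0.004, 1.217]
force: [0.8, 5.7, 1.3]
opening: 0.0003
t20.80 cell tcp mm [1.00e-01 5.34e+01 2.06e+02] tip z 133.0 F cell [-1.3  5.7  1.3] rot [ 3.14  -0.004  1.217] open 0.0
rot to go units [ 0.02 -0.05  0.  ]
```

```bash
python3 -m handwheel '[{"xyz":[-0.01,0,0],"rotation":[0,0,0],"gripper":1},{"xyz":[-0.01,0,0],"rotation":[0,0,0],"gripper":1}]';python3 - <<'E'
from h import *
st()
E
```

```text
t: 20.97
eef_pos: [0.5794, -0.0272, 0.206]
tcp_rot: [3.14, -0.004, 1.217]
force: [1.9, 4.6, 1.6]
opening: -0.0002
t20.97 cell tcp mm [1.00e-01 5.27e+01 2.06e+02] tip z 133.0 F cell [0.2 5.  1.6] rot [ 3.14  -0.004  1.217] open -0.0
rot to go units [ 0.02 -0.05  0.  ]
```

```bash
python3 -m handwheel '[{"xyz":[-0.01,0,0],"rotation":[0,0,0],"gripper":1},{"xyz":[-0.01,0,0],"rotation":[0,0,0],"gripper":1}]';python3 - <<'E'
from h import *
st()
E
```

```text
t: 21.13
eef_pos: [0.5792, -0.0277, 0.206]
tcp_rot: [3.14, -0.004, 1.217]
force: [1.0, 6.8, 1.1]
opening: -0.0
t21.13 cell tcp mm [1.00e-01 5.21e+01 2.06e+02] tip z 133.0 F cell [-1.4  6.8  1.1] rot [ 3.14  -0.004  1.217] open -0.0
rot to go units [ 0.02 -0.06  0.  ]
```

```bash
python3 -m handwheel '[{"xyz":[-0.01,0,0],"rotation":[0,0,0],"gripper":1},{"xyz":[-0.01,0,0],"rotation":[0,0,0],"gripper":1}]';python3 - <<'E'
from h import *
st()
E
```

```text
t: 21.3
eef_pos: [0.5792, -0.0278, 0.206]
tcp_rot: [3.14, -0.006, 1.217]
force: [1.7, 5.7, 1.2]
opening: -0.0
t21.30 cell tcp mm [1.00e-01 5.20e+01 2.06e+02] tip z 133.0 F cell [-0.4  5.9  1.2] rot [ 3.14  -0.006  1.217] open -0.0
rot to go units [ 0.02 -0.07  0.01]
```

```bash
python3 -m handwheel '[{"xyz":[-0.01,0,0],"rotation":[0,0,0],"gripper":1},{"xyz":[-0.01,0,0],"rotation":[0,0,0],"gripper":1}]';python3 - <<'E'
from h import *
st()
E
```

```text
t: 21.47
eef_pos: [0.5791, -0.0279, 0.2061]
tcp_rot: [3.139, -0.007, 1.218]
force: [3.7, 7.1, 0.7]
opening: -0.0002
t21.47 cell tcp mm [  0.   51.9 206.1] tip z 133.1 F cell [1.  8.  0.7] rot [ 3.139 -0.007  1.218] open -0.0
rot to go units [ 0.03 -0.09  0.01]
```

```bash
python3 -m handwheel '[{"xyz":[0.15,0,0],"rotation":[0,0,0],"gripper":1},{"xyz":[0.2,0,0],"rotation":[0,0,0],"gripper":1},{"xyz":[0,0,-0.5],"rotation":[0,0,0],"gripper":1},{"xyz":[0,0,-0.8],"rotation":[0,0,0],"gripper":1},{"xyz":[0,0,-0.8],"rotation":[0,0,0],"gripper":1},{"xyz":[0,0,-0.8],"rotation":[0,0,0],"gripper":1},{"xyz":[0,0,-0.2],"rotation":[0,0,0],"gripper":1},{"xyz":[0,0,0],"rotation":[0,0,0],"gripper":1}]';python3 - <<'E'
from h import *
st()
im=robot.snapshot("side"); crop(im,260,100,80,80,7,"pics/side17c.png")
E
```

```text
t: 22.13
eef_pos: [0.5836, -0.0191, 0.3322]
tcp_rot: [3.136, -0.0, 1.214]
force: [0.1, 2.1, -1.1]
opening: -0.0003
t22.13 cell tcp mm [  1.1  61.7 332.2] tip z 259.2 F cell [-0.7  2.  -1.1] rot [ 3.136 -0.     1.214] open -0.0
rot to go units [ 0.07 -0.   -0.03]
```

View pics/side17c.png

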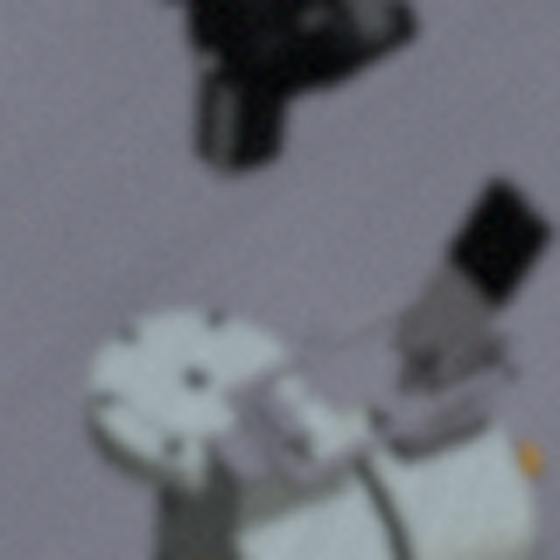

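```bash
python3 - <<'E'
from h import *
f=lambda u,v:(u/7+260-.43,v/7+100-.43)
print('grip tip',xplane('side',*f(500,180),.015),xplane('side',*f(550,232),-.015))
for L in np.arange(1.1,-.01,-.1):
    y=-28-60*np.cos(L)+14.5*np.sin(L);z=132+60*np.sin(L)+14.5*np.cos(L)
    e=np.array([-28-70*np.cos(L)+14.5*np.sin(L),132+70*np.sin(L)+14.5*np.cos(L)])
    a=3.28-L;c=np.array([-28+18*np.cos(a),132+18*np.sin(a)])
    print(round(L,2),'edge TCP y %.1f tip z %.1f'%(y+11,z),'grip end',e.round(1),'bar y',(c[0]+np.sqrt(6400-(c[1]-131.4)**2)).round(1))
E
```

```text
grip tip [ 15.  -49.2 195. ] [-15.  -47.8 197.3]
1.1 edge TCP y -31.3 tip z 192.0 grip end [-46.8 201. ] bar y 40.2
1.0 edge TCP y -37.2 tip z 190.3 grip end [-53.6 198.7] bar y 39.0
0.9 edge TCP y -42.9 tip z 188.0 grip end [-60.2 195.8] bar y 37.9
0.8 edge TCP y -48.4 tip z 185.1 grip end [-66.4 192.3] bar y 36.9
0.7 edge TCP y -53.5 tip z 181.7 grip end [-72.2 188.2] bar y 36.1
0.6 edge TCP y -58.3 tip z 177.8 grip end [-77.6 183.5] bar y 35.4
0.5 edge TCP y -62.7 tip z 173.5 grip end [-82.5 178.3] bar y 34.9
0.4 edge TCP y -66.6 tip z 168.7 grip end [-86.8 172.6] bar y 34.4
0.3 edge TCP y -70.0 tip z 163.6 grip end [-90.6 166.5] bar y 34.2
0.2 edge TCP y -72.9 tip z 158.1 grip end [-93.7 160.1] bar y 34.0
0.1 edge TCP y -75.3 tip z 152.4 grip end [-96.2 153.4] bar y 34.0
-0.0 edge TCP y -77.0 tip z 146.5 grip end [-98.  146.5] bar y 34.1
```

```bash
python3 -m handwheel '[{"xyz":[-0.5,0,0],"rotation":[0,0,0],"gripper":1},{"xyz":[-0.8,0,0],"rotation":[0,0,0],"gripper":1},{"xyz":[-0.8,0,0],"rotation":[0,0,0],"gripper":1},{"xyz":[-0.2,0,0],"rotation":[0,0,0],"gripper":1},{"xyz":[0,0,0.4],"rotation":[0,0,0],"gripper":1},{"xyz":[0,0,0.6],"rotation":[0,0,0],"gripper":1},{"xyz":[0,0,0.5],"rotation":[0,0,0],"gripper":1},{"xyz":[0,0,0.1],"rotation":[0,0,0],"gripper":1},{"xyz":[0,0,0],"rotation":[0,0,0],"gripper":1},{"xyz":[0,0,0],"rotation":[0,0,0],"gripper":1}]';python3 - <<'E'
from h import *
st((0,-.032,.2655))
im=robot.snapshot("side"); crop(im,260,70,100,100,6,"pics/side18c.png")
E
```

```text
t: 23.02
eef_pos: [0.5504, -0.1047, 0.2649]
tcp_rot: [-3.14, 0.0, 1.215]
force: [0.3, 0.9, -0.4]
opening: -0.0001
t23.02 cell tcp mm [-2.000e-01 -3.010e+01  2.649e+02] tip z 191.9 F cell [-0.1  0.9 -0.4] rot [-3.14   0.     1.215] open -0.0
to go, tool units [-0.05  0.01 -0.02]
rot to go units [-0.02  0.   -0.02]
```

View pics/side18c.png

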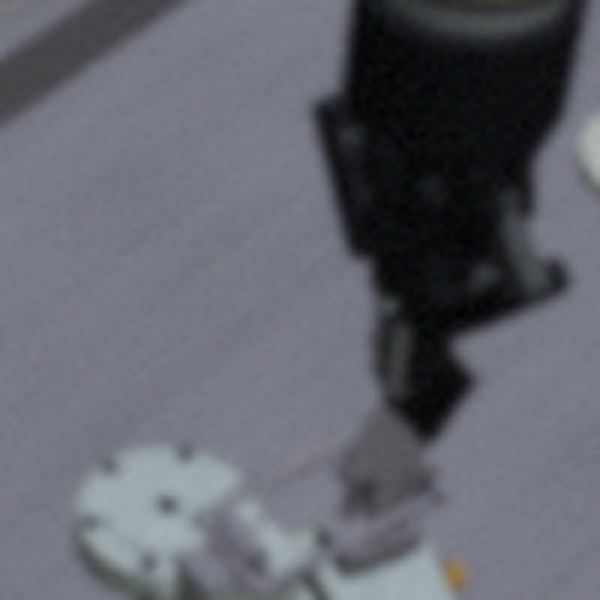

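```bash
python3 -m handwheel '[{"xyz":[-0.06,0,0.01],"rotation":[0,0,0],"gripper":1},{"xyz":[-0.06,0,0.02],"rotation":[0,0,0],"gripper":1},{"xyz":[-0.06,0,0.02],"rotation":[0,0,0],"gripper":1},{"xyz":[-0.06,0,0.03],"rotation":[0,0,0],"gripper":1}]';python3 - <<'E'
from h import *
st()
E
```

```text
t: 23.4
eef_pos: [0.5476, -0.114, 0.2629]
tcp_rot: [3.14, -0.0, 1.215]
force: [0.0, 0.5, 1.6]
opening: -0.0
t23.40 cell tcp mm [  0.3 -39.8 262.9] tip z 189.9 F cell [-0.2  0.5  1.6] rot [ 3.14  -0.     1.215] open -0.0
rot to go units [ 0.02 -0.01 -0.02]
```

```bash
python3 -m handwheel '[{"xyz":[-0.05,0,0.025],"rotation":[0,0,0],"gripper":1},{"xyz":[-0.05,0,0.025],"rotation":[0,0,0],"gripper":1},{"xyz":[-0.05,0,0.025],"rotation":[0,0,0],"gripper":1}]';python3 - <<'E'
from h import *
st()
E
```

```text
t: 23.65
eef_pos: [0.5453, -0.1195, 0.2594]
tcp_rot: [3.141, -0.0, 1.215]
force: [0.4, 0.9, 2.9]
opening: 0.0001
t23.65 cell tcp mm [ 1.000e-01 -4.580e+01  2.594e+02] tip z 186.4 F cell [0.1 1.  2.9] rot [ 3.141 -0.     1.215] open 0.0
rot to go units [ 0.01 -0.01 -0.02]
```

```bash
python3 -m handwheel '[{"xyz":[-0.06,0,0.045],"rotation":[0,0,0],"gripper":1},{"xyz":[-0.06,0,0.045],"rotation":[0,0,0],"gripper":1},{"xyz":[-0.06,0,0.045],"rotation":[0,0,0],"gripper":1},{"xyz":[-0.06,0,0.05],"rotation":[0,0,0],"gripper":1}]';python3 - <<'E'
from h import *
st()
E
```

```text
t: 23.98
eef_pos: [0.5422, -0.1281, 0.2529]
tcp_rot: [3.14, -0.001, 1.215]
force: [-1.9, 1.3, 8.3]
opening: 0.0007
t23.98 cell tcp mm [ 2.000e-01 -5.480e+01  2.529e+02] tip z 179.9 F cell [-2.2  0.5  8.3] rot [ 3.140e+00 -1.000e-03  1.215e+00] open 0.001
rot to go units [ 0.02 -0.01 -0.02]
```

```bash
python3 -m handwheel '[{"xyz":[-0.05,0,0.05],"rotation":[0,0,0],"gripper":1},{"xyz":[-0.05,0,0.05],"rotation":[0,0,0],"gripper":1},{"xyz":[-0.05,0,0.055],"rotation":[0,0,0],"gripper":1}]';python3 - <<'E'
from h import *
st()
im=robot.snapshot("side"); crop(im,260,70,100,100,6,"pics/side19c.png")
E
```

```text
t: 24.23
eef_pos: [0.54, -0.1342, 0.2469]
tcp_rot: [3.14, 0.0, 1.215]
force: [-2.3, 0.0, 9.2]
opening: 0.0001
t24.23 cell tcp mm [ 2.000e-01 -6.140e+01  2.469e+02] tip z 173.9 F cell [-2.2 -0.8  9.2] rot [3.14  0.    1.215] open 0.0
rot to go units [ 0.02  0.   -0.02]
```

View pics/side19c.png

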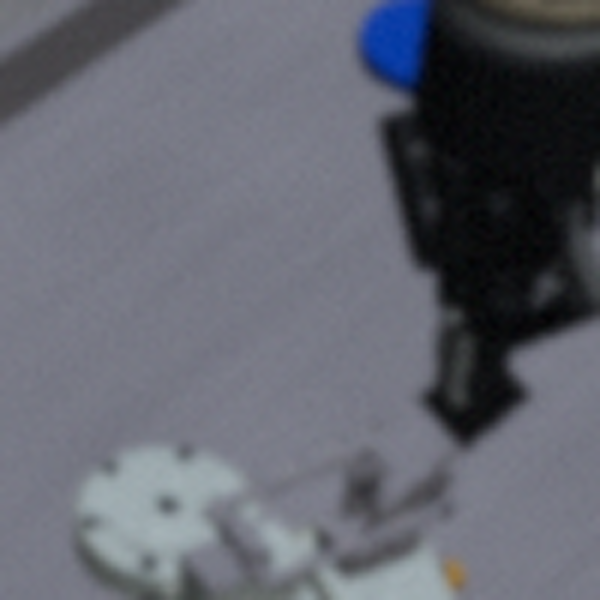

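```bash
python3 -m handwheel '[{"xyz":[-0.045,0,0.055],"rotation":[0,0,0],"gripper":1},{"xyz":[-0.04,0,0.055],"rotation":[0,0,0],"gripper":1},{"xyz":[-0.04,0,0.06],"rotation":[0,0,0],"gripper":1},{"xyz":[-0.04,0,0.06],"rotation":[0,0,0],"gripper":1}]';python3 - <<'E'
from h import *
st()
E
```

```text
t: 24.62
eef_pos: [0.5374, -0.1412, 0.2372]
tcp_rot: [3.14, 0.002, 1.214]
force: [-0.9, -1.0, 6.2]
opening: 0.0001
t24.62 cell tcp mm [ 2.000e-01 -6.890e+01  2.372e+02] tip z 164.2 F cell [-0.5 -1.2  6.2] rot [3.140e+00 2.000e-03 1.214e+00] open 0.0
rot to go units [ 0.02  0.02 -0.03]
```

```bash
python3 -m handwheel '[{"xyz":[-0.035,0,0.06],"rotation":[0,0,0],"gripper":1},{"xyz":[-0.03,0,0.06],"rotation":[0,0,0],"gripper":1},{"xyz":[-0.03,0,0.06],"rotation":[0,0,0],"gripper":1}]';python3 - <<'E'
from h import *
st()
E
```

```text
t: 24.87
eef_pos: [0.5359, -0.1452, 0.2293]
tcp_rot: [3.141, 0.002, 1.214]
force: [-0.1, -2.0, 3.1]
opening: 0.0
t24.87 cell tcp mm [ 2.000e-01 -7.310e+01  2.293e+02] tip z 156.3 F cell [ 0.6 -1.9  3.1] rot [3.141e+00 2.000e-03 1.214e+00] open 0.0
rot to go units [ 0.01  0.02 -0.03]
```

```bash
python3 -m handwheel '[{"xyz":[-0.03,0,0.06],"rotation":[0,0,0],"gripper":1},{"xyz":[-0.02,0,0.05],"rotation":[0,0,0],"gripper":1},{"xyz":[-0.02,0,0.05],"rotation":[0,0,0],"gripper":1}]';python3 - <<'E'
from h import *
st()
E
```

```text
t: 25.12
eef_pos: [0.5347, -0.1461, 0.222]
tcp_rot: [-3.14, -0.001, 1.215]
force: [0.4, -0.1, 0.2]
opening: 0.0004
t25.12 cell tcp mm [ -0.6 -74.4 222. ] tip z 149.0 F cell [ 0.4 -0.   0.2] rot [-3.140e+00 -1.000e-03  1.215e+00] open 0.0
rot to go units [-0.02 -0.01 -0.02]
```

```bash
python3 -m handwheel '[{"xyz":[-0.02,0,0.03],"rotation":[0,0,0],"gripper":1},{"xyz":[0,0,0.03],"rotation":[0,0,0],"gripper":1},{"xyz":[0,0,0.02],"rotation":[0,0,0],"gripper":1}]';python3 - <<'E'
from h import *
st()
E
```

```text
t: 25.37
eef_pos: [0.5345, -0.1467, 0.2192]
tcp_rot: [-3.14, -0.0, 1.215]
force: [-2.2, 1.1, 5.1]
opening: -0.0
t25.37 cell tcp mm [ -0.6 -75.  219.2] tip z 146.2 F cell [-2.5  0.3  5.1] rot [-3.14  -0.     1.215] open -0.0
rot to go units [-0.02 -0.   -0.02]
```

```bash
python3 -m handwheel '[{"xyz":[0,0,0.02],"rotation":[0,0,0],"gripper":1},{"xyz":[0,0,0.02],"rotation":[0,0,0],"gripper":1}]';python3 - <<'E'
from h import *
st()
E
```

```text
t: 25.53
eef_pos: [0.5345, -0.1466, 0.2191]
tcp_rot: [-3.141, 0.0, 1.215]
force: [-4.9, 0.3, 13.9]
opening: 0.0002
t25.53 cell tcp mm [ -0.6 -74.9 219.1] tip z 146.1 F cell [-4.8 -1.4 13.9] rot [-3.141  0.     1.215] open 0.0
rot to go units [-0.01  0.   -0.02]
```

Hard stop at tip z 146.1 mm (the home pad height is 146.5), so the lever is home. I'll back off upward and check.

```bash
python3 -m handwheel '[{"xyz":[0,0,-0.1],"rotation":[0,0,0],"gripper":1},{"xyz":[0,0,-0.6],"rotation":[0,0,0],"gripper":1},{"xyz":[0,0,-0.8],"rotation":[0,0,0],"gripper":1},{"xyz":[0,0,-0.8],"rotation":[0,0,0],"gripper":1},{"xyz":[0,0,-0.8],"rotation":[0,0,0],"gripper":1},{"xyz":[-0.8,0,-0.4],"rotation":[0,0,0],"gripper":1},{"xyz":[-0.8,0,0],"rotation":[0,0,0],"gripper":1},{"xyz":[-0.8,0,0],"rotation":[0,0,0],"gripper":1},{"xyz":[-0.6,0,0],"rotation":[0,0,0],"gripper":1},{"xyz":[0,0,0],"rotation":[0,0,0],"gripper":1},{"xyz":[0,0,0],"rotation":[0,0,0],"gripper":1},{"xyz":[0,0,0],"rotation":[0,0,0],"gripper":1}]';python3 - <<'E'
from h import *
st()
im=robot.snapshot("side"); crop(im,245,110,110,110,5,"pics/side20c.png");cv2.imwrite('pics/side20.png',im)
im=robot.snapshot("top"); crop(im,190,125,230,150,3.4,"pics/top20c.png");cv2.imwrite('pics/top20.png',im)
E
```

```text
t: 26.53
eef_pos: [0.4933, -0.2585, 0.3578]
tcp_rot: [-3.141, -0.001, 1.216]
force: [0.3, 0.8, -0.2]
opening: -0.0002
t26.53 cell tcp mm [  -0.4 -194.1  357.8] tip z 284.8 F cell [ 0.   0.8 -0.2] rot [-3.141e+00 -1.000e-03  1.216e+00] open -0.0
rot to go units [-0.   -0.02 -0.  ]
```

View pics/side20c.png

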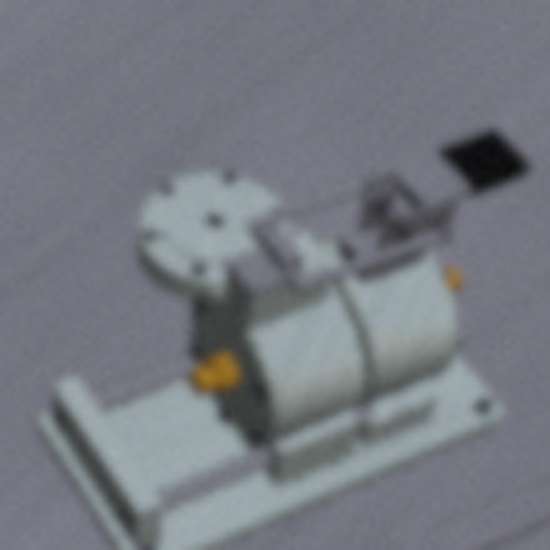

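View pics/top20c.png

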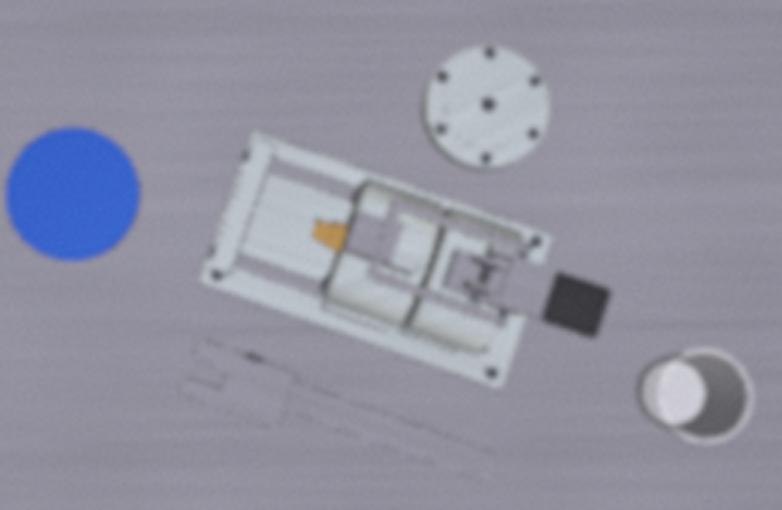

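The side view shows the grip lying level, with its black pad at (485,160). The bail runs into the keeper and the gap is a thin line at (360,320). In the top view the dish, disc, wrench and beaker are where they started. Handing in.

```bash
python3 - <<'E'
from h import *
a,b=cv2.imread('pics/top0.png'),cv2.imread('pics/top20.png')
for r in [(190,160,45,45),(314,136,40,40),(380,225,35,35),(240,222,100,45)]:
    x,y,w,h=r;print(r,cv2.phaseCorrelate(np.float32(cv2.cvtColor(a[y:y+h,x:x+w],6)),np.float32(cv2.cvtColor(b[y:y+h,x:x+w],6)))[0])
print(robot.finish_job())
E
```

```text
(190, 160, 45, 45) (0.6434320710384256, 0.45080943864169853)
(314, 136, 40, 40) (0.026106146210718606, -0.050550985364967715)
(380, 225, 35, 35) (-0.08062139006341695, -0.0264031967754903)
(240, 222, 100, 45) (0.055172613379120605, 0.5526400513279448)
the job is handed in; nothing more can be done
None
```

The cell is closed: the lever lies home on its stop, the bail sits in the keeper, and I handed the job in at about 26.5 s.

- **Sliding half:** I pushed it along until motion stalled at 11 to 12 N, about 3 N over the sliding friction. My estimate of the gap there is about 4 to 5 mm.
- **Bail:** I tipped it forward and set it on the keeper floor, stopping at about 8 N. I then drew it under the lip until it stalled where the seat was predicted, at 8 N.
- **Lever:** I pressed it down with at most about 9 N on the way, and it went past centre. It met its stop at 146.1 mm against 146.5 mm expected, where I pressed to about 14 N.

**One mistake:** on the first press the finger edge caught the bar from the wrong side. That pushed the lever back to about 1.3 rad, with roughly 5 N on the tool. I drew the bar forward with about 4 N, which brought the lever upright again, and repeated the press cleanly.

**Last checks:** the final pictures show the lever level with the gripper clear, the bail in the keeper and only a thin gap. I did not measure the closed gap.

**Other things on the bench:** the spare disc and beaker showed no shift between the first and last pictures. The dish and wrench read about 0.6 to 0.8 pixel (about 1.5 mm). I take that as noise, since nothing went near them and they look unchanged.

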